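Unlock the shaker, load the drained slide racks from their safety hooks, lock the bar

ROBOT

A 7-joint arm with a two-finger parallel gripper is mounted at the origin on a cart in front of the work surface, level with it; the furniture and walls round the work are solid. World frame = base frame: x ahead of the robot, y to its left, z up, the work surface at z = 0. Lengths are in m, angles in degrees, forces in N, time in s.
With the tool pointing down it reaches from about 0.425 to 0.875 m from the base axis. Payload 4.7 kg.
Tool frame: the origin (TCP) lies at the very end of the fingers, on their centre line; the grasp point (between the pads) lies 19 mm behind it; z points along the fingers, y is the line along which they close (so a half turn about z gives the same grasp; the last joint's range is limited). The gripper opens to 87 mm and grips with 3 to 60 N. Pads are 19 mm wide; open, the fingers measure 117 mm over their backs; the gripper's body (75 mm by 190 mm) begins 51 mm behind the grasp point.
Start: joints at [-67.661, 18.392, -4.016, 83.108, 1.295, 78.541, -3.26], TCP at [0.239, 0.605, 0.223] pointing down, gripper open.
Joint ranges: [-163.93, 163.93], [-17.29, 119.83], [-79.2, 71.16], [3.27, 140.29], [-89.18, 269.18], [5.43, 117.66], [-154.24, 154.24]. Speed limits (degrees/s): [147.25, 147.25, 180, 180, 180, 180, 180].

INTERFACE

Orientations are given as [roll, pitch, yaw] about the fixed x, y, z axes, in that order (R = Rz(yaw) Ry(pitch) Rx(roll)).
In Python, from cell import telemetry, cams, env gives the robot as it stands.
- The arm moves only by the tool arm_command, never from a script. Its argument "series" is text: rows parted by semicolons, each of 5 numbers parted by spaces: the shift along the tool's x, y, z in mm, then the turn about the tool's z in rad, then the closure in counts, from 0 (fully open) to 255 (shut). A call has 1 to 20 rows; each row shifts and turns the commanded pose from where the row before left it, along the tool's axes as they then stand; what a row does not reach is not made up. A row lasts 1/12 s, in which the tool goes at most 41.7 mm and 7.16 degrees, less where a joint would pass 70% of its speed; a pose out of reach is approached as far as the arm can. A call is refused whole if a number of a shift passes 41.7 or a number of a turn 0.125, either way. A call with a gripper value outside its range is refused whole. The fingers move at their own pace and stop on an object; "squeeze" is the grip in N (left out, the last holds). Time passes only in rows, so rows that do not move let the fingers close. It gives the time, the measured TCP pose, the force, the opening and the grip force at its end, in the units of the state.
- telemetry.get_obs(): the state, without advancing time (a new reading comes with each control period).
- cams.read_camera(name): name is "scene" or "top" or "wrist"; returns the picture (480x640x3 uint8, blue, green, red); there is no depth.
- cams.calibration(name): a dict with "K" (3x3 intrinsics, pixels), "origin" and "rotation" of the camera in the world; the wrist camera has in their place "hand_eye" (4x4, takes a point from camera to tool coordinates, whose origin is the TCP and whose axes are the flange's). Camera axes: x right, y down, z forward; pixel columns grow to the right and rows downward; lengths in m; the calibration is good to about 2 mm. A picture is of the moment at which its call begins: read the wrist's pose just before it. calibration takes no time and is no camera call.
- env.sign_off(): hands the job in; it is judged then, once.
The state is a dict: "time_s": time; "qpos": joint angles; "joint_velocities": joint speeds; "effort": joint torques, N m; "tool_pos": TCP position; "tool_rot": TCP orientation; "force": force on the tool from outside, world axes, zero at the start; "wrist_torque": the same for the moment, N m; "grip_width": finger opening in m; "grasp_force": force on a finger pad.
Only numpy, scipy, OpenCV 4.12 (cv2) and the standard library are available. Lean on these libraries where they do the work, as an engineer would, in place of code of your own. Each camera call takes 0.05 s, during which the arm holds its last target. There are 200 camera calls.

TASK

Load the shaker: take the spring clamp off the end of the hold-down bar, swing the bar out of the way, and move each slide rack from its safety hook on the drip stand to a bay of its own in the trough: press the hook's sprung keeper back with the rack's bail until the bail clears the lip, only then lift it off, and set the rack down gently. When all the racks are in, swing the bar shut over them against its stop plate and clip the clamp back over the ends of bar and plate together, so that the bar cannot swing back. Keep the racks upright all the time, as the slides are loose, and leave the tube rack and the wash bottle where they are.

Things in the scene. Friction and masses are not known exactly. Their poses are not given: they have to be found in the camera images.
- drip_stand: drip stand, fixed: steel tray 165 x 310 mm, a rail (top 152 mm high) along y at its back with three hooks, seats at x = 0, y = 92, 0, -92 mm, z = 150 mm. Origin under the tray's centre; x from the hook tips back to the rail, z up. The hooks are flat bars 12 mm wide, 45 mm forward of the rail; beyond the seat each turns up and back into a lip over the seat, which blocks a straight lift
- keeper1 (a joint): keeper of the hook at y = 92 mm: 0 shut, by a spring; at most 0.9 rad. A tongue hinged below the hook leans forward to the lip, tip 18 mm above the seat. A hanging bail bar (centre 3 mm above the seat) meets it 6 mm behind (+x) the seat's centre; pushed to 13 mm behind (5 N, about 0.4 rad) the bar is clear of the lip and can be lifted
- keeper2 (a joint): keeper of the hook at y = 0, as keeper1. For all hooks: the lip ends 5 mm behind the seat's centre, its underside 8 mm, its top 13 mm above the seat. A bar lifted by 26 mm passes over keeper and lip to the front (-x) and off the hook; lifted by 50 mm inside the hook, the rack's rim meets the hook from below
- keeper3 (a joint): keeper of the hook at y = -92 mm, as keeper1
- rack1_bail (a point): slide rack (may be absent): steel, 84 x 46 x 34 mm, with glass slides, 0.13 to 0.22 kg. This point is the centre of the round top bar (6 mm thick) of its bail, 94 mm above its underside; x along the 84 mm, y along the bar, z up. The bail's flat uprights, 14 mm wide in x, are 48 mm apart over their outer faces: grasp these from outside, jaws along y, 10 to 20 mm below the bar
- rack2_bail (a point): slide rack 2 (may be absent), bail bar centre; as rack1. At the start each hangs on a hook of the stand, axes parallel to the stand's
- rack3_bail (a point): slide rack 3 (may be absent), bail bar centre; as rack1. At the start each hangs on a hook of the stand, axes parallel to the stand's
- rack1: slide rack 1 (may be absent), origin under its centre, axes as rack1_bail
- rack2: slide rack 2 (may be absent), origin under its centre, axes as rack2_bail
- rack3: slide rack 3 (may be absent), origin under its centre, axes as rack3_bail
- shaker: bench shaker, fixed and at rest, 165 x 304 mm, with a steel trough of three bays on top; origin under its centre, x away from its control panel, y along the row of bays, z up
- bay1 (a point): bay of the trough on the shaker: centre of its floor, axes as the shaker; 92 mm along x, 54 mm along y inside, walls 16 to 23 mm high. A rack seated in it has its bail bar 94 mm above this point, x axes parallel (either way round)
- bay2 (a point): bay of the trough on the shaker: centre of its floor, axes as the shaker; 92 mm along x, 54 mm along y inside, walls 16 to 23 mm high. A rack seated in it has its bail bar 94 mm above this point, x axes parallel (either way round)
- bay3 (a point): bay of the trough on the shaker: centre of its floor, axes as the shaker; 92 mm along x, 54 mm along y inside, walls 16 to 23 mm high. A rack seated in it has its bail bar 94 mm above this point, x axes parallel (either way round)
- hold_bar (a joint): hold-down bar, flat steel 4 x 16 x 298 mm, on an upright pivot at the +y end of the shaker: angle, 0 = shut (along the shaker's y, 24 mm behind (+x) the bay centres, 5 mm above the rims of seated racks, against the stop plate), grows as its free end swings out to +x, up to 1.6 rad; open by 1.0 it is clear of all bays. Starts shut; stays where it is left (about 1 N at the knob moves it)
- bar_knob (a point): middle of the upright knob on the bar, diameter 16 mm, 26 mm high; the bar's top is 22 mm below this point. At angle a it lies at bar_pivot + 90 mm * (sin a, -cos a) in the shaker's x, y
- bar_pivot (a point): pivot axis of the bar, at half the bar's height, axes as the shaker; bar_knob is 30 mm higher
- stop_plate (a point): outer (-y) end of the stop plate and the shut bar, upright face to face, plate in front (-x), together 8 mm thick in x, 16 mm high; open to -y, free beside and above. 10.5 mm below this point is the top of a level ledge, 40 mm wide in x, which ends 26 mm beyond (-y of) it; the clamp rests on it. The point is at the very end, mid-thickness and mid-height; axes as the shaker
- clamp_centre (a point): spring clamp, black, 80 mm long, 20 mm thick, lying level, pivot pin upright; this point is on the pin, half-way up. x points to the jaws, which end 36 mm from here; two tails spread out to -x, ending 45 mm from here. At the start it grips bar and stop plate, its x along the shaker's y; flat on the bench it is 10 mm up
- clamp: the clamp, 55 g; frame as clamp_centre, fixed to its +y half. Shut, 30 mm behind the pivot its tails are 47 mm apart over their outer faces (57 mm at their ends; 41 when it grips the bar); pinched there (12 N) they stop parallel, 26 mm apart, and the jaws stand open by 24 mm at the tips, 15 mm at 14 mm from the pivot, even about the middle of the grasp
- clamp_mouth (a point): middle of the clamp's jaw faces, 27 mm ahead of its pivot (on the +y jaw)
- clamp_jaw (a joint): opening of the clamp's jaws: -0.2 rad shut, 0 on 8 mm (jaws flat on it, about 10 N), 0.48 rad fully pinched open; a spring shuts it. Seen from above, the clamp's middle line lies half this angle clockwise of its x
- tube_rack: bystander: blue rack with tubes, 62 x 130 x 116 mm, origin under its centre
- squeeze_bottle: bystander: white wash bottle with a bent spout, 199 mm high, origin under its centre
There are look-alikes about, which are no part of the job. What is shaped like the rack1 but yellow is not meant.

How it is judged:
By the outcome, as a careful person would: the job done as asked, in the order asked, and still so for the second after the job is handed in, with the robot touching nothing.
Of rack1, rack2, rack3 only 2 to 3 are there at a start; the rules pass over those that are not, and their reading is None.
At some moment in a run one of clamp may be knocked a few centimetres aside while the robot is not near it.
It also fails if it takes over 192 s, if anything falls off the work surface, if the arm or the gripper's body presses on something with over 40 N, if the wrist force passes 120 N, or if a joint passes its speed limit or range.

## Working session

There is one attempt and no reset: what is moved stays moved. The work goes in short steps, Python scripts to look and compute and a tool call to move; the robot and the scene stay as the last step left them, time stands still between calls to the robot, and variables do not carry over. Pictures are saved under pics/ and viewed, at most 14 in all, crops included, and the job is handed in when it is done.

Besides the shell and the picture viewer there is one more tool, called after "Call:" as name(argument=value, ...), one argument or row to a line, values as JSON. arm_command: Moves the arm, as the interface text tells. Its arguments: {"type":"object","properties":{"series":{"type":"string"},"squeeze":{"type":"number"}},"required":["series"]}

```bash
ls; mkdir -p pics
python3 - <<'E'
from cell import telemetry, cams, env
import cv2, json
o=telemetry.get_obs(); print(o)
for n in("scene","top","wrist"):
    im=cams.read_camera(n); cv2.imwrite(f"pics/{n}0.png",im); print(n,cams.calibration(n))
E
```

```text
pics
{'time_s': 0.0, 'qpos': array([-67.65867049,  18.43890291,  -4.01314267,  83.17373167,
         1.29465265,  78.54078547,  -3.2615374 ]), 'joint_velocities': array([ 0.04086649,  0.08892209,  0.00927265, -0.04548725,  0.01934297,
       -0.12728769, -0.03626435]), 'effort': array([-3.28357073e-04, -4.91296971e+01, -4.04204344e-01, -3.12537789e+01,
       -6.39297324e-02,  4.38735075e-02,  1.73681069e-04]), 'tool_pos': array([0.23844865, 0.60409836, 0.22147322]), 'tool_rot': array([-1.79891792e+02,  6.12281959e-03,  1.58464526e+02]), 'force': array([-0.02434993,  0.23208588, -0.579704  ]), 'wrist_torque': array([-0.0225126 ,  0.00041596,  0.0029603 ]), 'grasp_force': 0.0, 'grip_width': 0.08704226057383042}
scene {'K': array([[573.89183289,   0.        , 318.69394789],
       [  0.        , 573.89183289, 222.12828417],
       [  0.        ,   0.        ,   1.        ]]), 'origin': array([-0.42865267, -1.00831745,  0.93810308]), 'rotation': array([-121.43526972,   -0.72260665,  -47.08199251])}
top {'K': array([[560.7038373 ,   0.        , 320.93915072],
       [  0.        , 560.7038373 , 244.34656814],
       [  0.        ,   0.        ,   1.        ]]), 'origin': array([-0.28310801, -0.37842868,  1.74480724]), 'rotation': array([-151.27646913,    0.36538981,  -72.15298064])}
wrist {'K': array([[402.05014511,   0.        , 325.18738068],
       [  0.        , 402.05014511, 232.00947995],
       [  0.        ,   0.        ,   1.        ]]), 'hand_eye': array([[ 7.18421137e-04, -9.69543673e-01, -2.44917435e-01,
         6.68467459e-02],
       [ 9.99999731e-01,  7.32918832e-04,  3.19459772e-05,
        -6.22937627e-05],
       [ 1.48531580e-04, -2.44917392e-01,  9.69543939e-01,
        -1.63228970e-01],
       [ 0.00000000e+00,  0.00000000e+00,  0.00000000e+00,
         1.00000000e+00]])}
```

View pics/scene0.png

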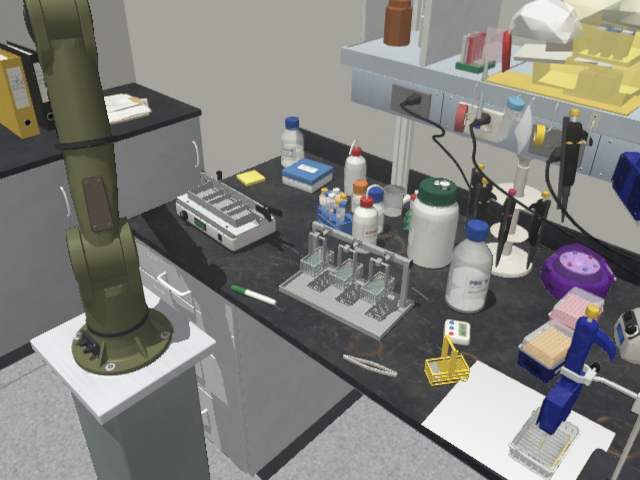

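View pics/top0.png

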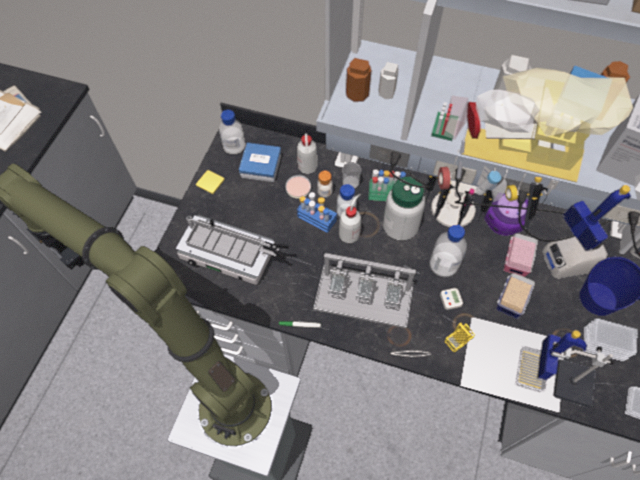

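The scene view shows three steel racks on the stand at about (315,258), (345,272) and (378,285). The shaker is at (225,210) with the black clamp at (268,212). A yellow look-alike rack sits at (447,368). In the top view the stand is at (366,290) and the shaker at (225,245), with the clamp at (283,253). I'll enlarge these.

```bash
cat > h.py <<'E'
import numpy as np, cv2
from scipy.spatial.transform import Rotation as R
from cell import telemetry, cams, env
def cam(n,o=None):
    c=cams.calibration(n); K=np.array(c["K"])
    if n!="wrist": return K,np.array(c["origin"]),R.from_euler('xyz',c["rotation"],degrees=True).as_matrix()
    H=np.array(c["hand_eye"]); o=o or telemetry.get_obs()
    Rt=R.from_euler('xyz',o["tool_rot"],degrees=True).as_matrix()
    return K,np.array(o["tool_pos"])+Rt@H[:3,3],Rt@H[:3,:3]
def ray(C,uv):
    K,p,Rm=C; d=Rm@np.linalg.inv(K)@np.array([*uv,1.0]); return p,d
def onz(C,uv,z):
    p,d=ray(C,uv); return p+d*(z-p[2])/d[2]
def proj(C,X):
    K,p,Rm=C; v=K@(Rm.T@(np.array(X)-p)); return v[:2]/v[2]
def tri(Ca,a,Cb,b):
    p,d=ray(Ca,a); q,e=ray(Cb,b); s=np.linalg.lstsq(np.c_[d,-e],q-p,rcond=None)[0]
    A,B=p+s[0]*d,q+s[1]*e; return (A+B)/2,np.linalg.norm(A-B)
E
python3 - <<'E'
from h import *
t=cv2.imread("pics/top0.png"); s=cv2.imread("pics/scene0.png")
cv2.imwrite("pics/c1.png",cv2.resize(t[200:335,165:435],(800,400),interpolation=cv2.INTER_CUBIC))
cv2.imwrite("pics/c2.png",cv2.resize(s[160:340,165:425],(780,540),interpolation=cv2.INTER_CUBIC))
E
```

```text
(no output)
```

View pics/c1.png

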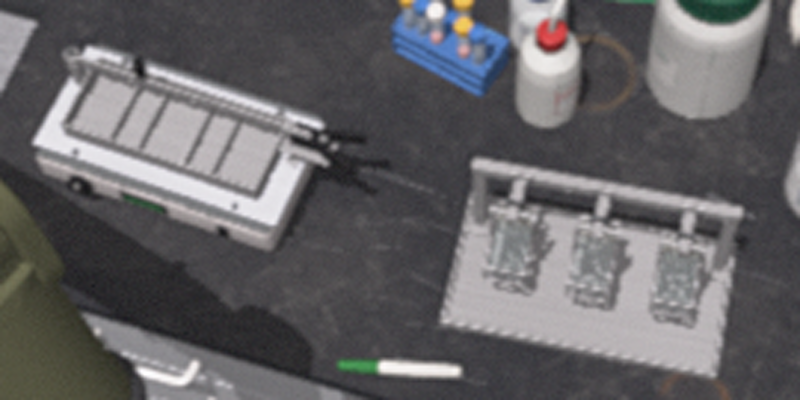

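View pics/c2.png

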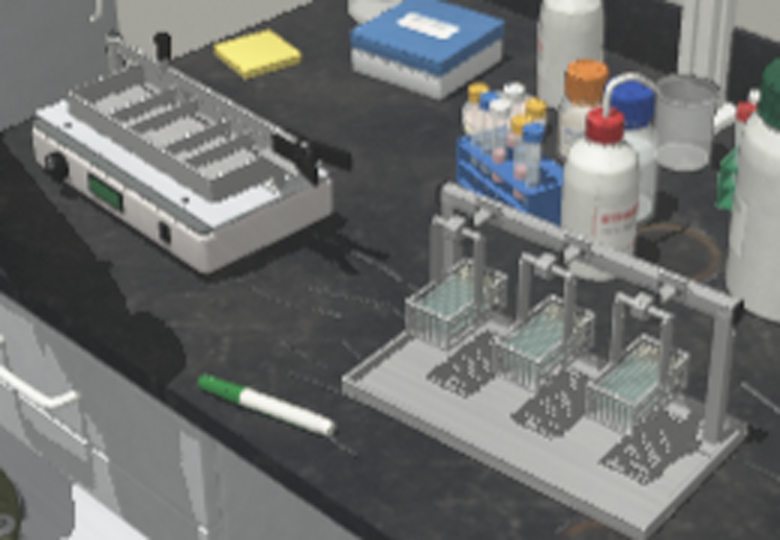

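The crops show all three hooks holding clear steel racks, so rack1–3 are all present. The knob is at c1 (138,65) / c2 (162,40), and the clamp is on the bar end near c1 (330,145) / c2 (310,155). I'll triangulate these.

Run:
```python
from h import *
T=cam("top");S=cam("scene")
t=lambda u,v:(165+u*270/800,200+v*135/400)
s=lambda u,v:(165+u/3,160+v/3)
np.set_printoptions(precision=4,suppress=True)
print("cam",T[1],T[2]@[0,0,1],S[2]@[0,0,1])
for n,a,b in [("knobtop",(138,60),(162,36)),("trayFL",(443,322),(344,379)),("trayFR",(714,372),(642,535)),("railL",(475,160),(443,187)),("railR",(740,210),(741,303)),
 ("shFR bottom",(274,247),(207,273)),("shFRtop",(272,233),(206,252)),("trough FR",(260,193),(213,185)),("trough FL",(68,127),(70,83)),("pivot",(70,52),(112,40))]:
    print(n,*tri(T,t(*a),S,s(*b)))
for n,a in [("FL",(443,322)),("FR",(714,372))]: print(n,onz(T,t(*a),0.01))
```

```text
cam [-0.2831 -0.3784  1.7448] [ 0.4557  0.1526 -0.8769] [ 0.6293  0.5762 -0.5215]
knobtop [0.5188 0.2716 0.156 ] 0.0011948994482490593
trayFL [ 0.38   -0.1319  0.0135] 0.0023723810074108317
trayFR [ 0.4172 -0.4334  0.0017] 0.002268434668331523
railL [ 0.5163 -0.1237  0.1469] 0.003438933658096268
railR [ 0.5487 -0.4142  0.1464] 0.005048241882029482
shFR bottom [0.4082 0.0832 0.0099] 0.0017253258587270942
shFRtop [0.4142 0.0871 0.03  ] 0.005399736678844612
trough FR [0.4351 0.1004 0.0885] 0.0005803689711053168
trough FL [0.4393 0.3298 0.11  ] 0.004044888403883132
pivot [0.5247 0.3669 0.1162] 0.0020348571691906595
FL [ 0.3802 -0.1308  0.01  ]
FR [ 0.4148 -0.4338  0.01  ]
```

Call:
arm_command(
  series="0 0 -11 0.119 60;0 0 -11 0.119 60;0 0 -11 0.119 60;0 0 -11 0.119 60;0 0 -11 0.119 60;0 0 -11 0.119 60;0 0 -11 0.119 60;0 0 -11 0.119 60;0 0 -11 0.119 60;0 0 -11 0.119 60;-25 13 0 0 60;-25 13 0 0 60;-25 13 0 0 60;-25 13 0 0 60;-25 13 0 0 60;-25 13 0 0 60;-25 13 0 0 60;-25 13 0 0 60;-25 13 0 0 60;-25 13 0 0 60",
)

```text
time_s: 1.82
tool_pos: [0.3702, 0.3539, 0.3324]
tool_rot: [-180.0, 0.0, 90.3]
force: [0.5, -0.1, -0.3]
grip_width: 0.0665
grasp_force: 0.0
```

Call:
arm_command(
  series="-25 15 0 0 60;-25 15 0 0 60;-25 15 0 0 60;-25 15 0 0 60;-25 15 0 0 60;-25 15 0 0 60;-25 15 0 0 60;-25 15 0 0 60;0 0 0 0 60;0 0 0 0 60;0 0 0 0 60",
)

```text
time_s: 2.73
tool_pos: [0.4904, 0.1565, 0.3323]
tool_rot: [-180.0, -0.0, 90.3]
force: [-0.1, 0.1, 0.3]
grip_width: 0.0664
grasp_force: 0.0
```

```bash
cat >> h.py <<'E'
import json
def shot(name):
    o=telemetry.get_obs(); im=cams.read_camera("wrist"); cv2.imwrite(f"pics/{name}.png",im)
    json.dump({k:list(map(float,o[k])) for k in("tool_pos","tool_rot")},open(f"pics/{name}.json","w")); return im,cam("wrist",o)
def old(name): return cv2.imread(f"pics/{name}.png"),cam("wrist",json.load(open(f"pics/{name}.json")))
def go(x,y,z,yaw):
    "shift along tool axes (mm) after turning to yaw (deg), tool straight down"
    o=telemetry.get_obs(); c=o["tool_rot"][2]; turn=-((yaw-c+180)%360-180)
    d=(np.array([x,y,z])-o["tool_pos"])*1000; a=np.radians(yaw)
    print("t",round(o["time_s"],2),"turn rad %.3f  shift %.1f %.1f %.1f"%(np.radians(turn),np.cos(a)*d[0]+np.sin(a)*d[1],np.sin(a)*d[0]-np.cos(a)*d[1],-d[2]), "force",np.round(o["force"],1),"rot",np.round(o["tool_rot"],2))
np.set_printoptions(precision=4,suppress=True)
E
python3 -c "
from h import *
shot('w1');print(telemetry.get_obs())"
```

```text
{'time_s': 2.7833, 'qpos': array([-48.1912,  -0.7971,  27.3627,  92.5188,   0.3331,  88.2193,
       -20.4499]), 'joint_velocities': array([-0.5489,  0.0011, -0.3877,  0.0235,  0.268 , -0.0348,  0.1939]), 'effort': array([  0.7438, -27.401 ,   0.4812, -31.9928,   0.0185,   0.0116,
        -0.0021]), 'tool_pos': array([0.4902, 0.1571, 0.3323]), 'tool_rot': array([-179.96  ,   -0.0208,   90.3913]), 'force': array([0.6499, 1.0902, 0.0443]), 'wrist_torque': array([-0.0759,  0.0194,  0.0136]), 'grasp_force': 0.0, 'grip_width': 0.06654826257882161}
```

View pics/w1.png

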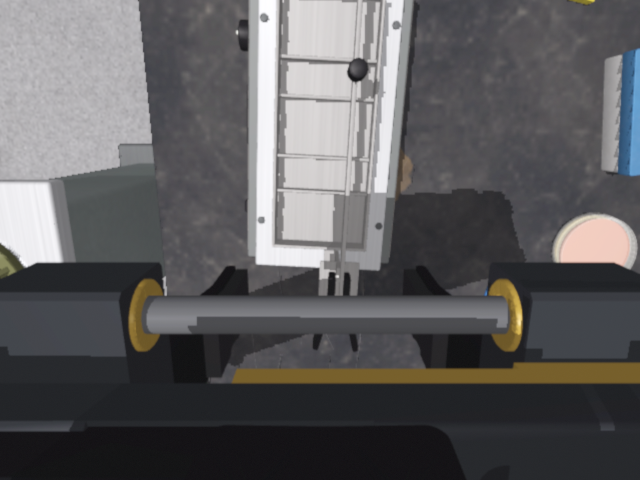

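```bash
python3 -c "
from h import *
im,C=old('w1')
a=cv2.resize(im[0:200,235:425],None,fx=2.1,fy=3,interpolation=cv2.INTER_CUBIC);b=cv2.resize(im[170:370,270:400],None,fx=3,fy=3,interpolation=cv2.INTER_CUBIC)
cv2.imwrite('pics/w1c.png',np.hstack([a,b]));print(a.shape,b.shape)"
```

```text
(600, 399, 3) (600, 390, 3)
```

View pics/w1c.png

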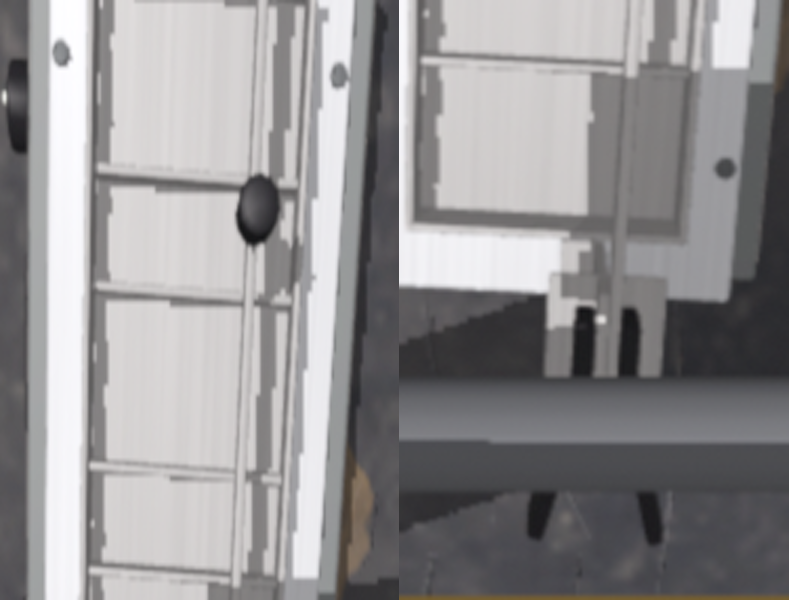

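The crop shows the bar running from (359.8,0) to (343.7,247), the knob at (357,69), deck screws at (264.5,17)/(262,219) and (396,25)/(378,226), the bay walls, and the clamp jaws on either side of the bar end at column 339 with tail ends at (316,350)/(354,351).

Run:
```python
from h import *
im,C=old('w1')
L=lambda u,v:(235+u/2.1,v/3); Rr=lambda u,v:(270+(u-399)/3,170+v/3)
def d(n,a,b,z):
    A,B=onz(C,a,z),onz(C,b,z); v=A-B; print(n,A[:2],B[:2],"len %.1f yaw(y-axis) %.2f"%(1000*np.linalg.norm(v),np.degrees(np.arctan2(-v[0],v[1]))))
d("bar",L(262,0),Rr(620,230),.121)
d("screwL",L(62,52),(262,219),.065); d("screwR",L(338,75),(378,226),.065)
d("screw x",(262,219),(378,226),.065)
d("wall left",L(95,0),Rr(413,225),.087); d("wall back",L(307,10),Rr(685,225),.087)
print("knobtop",onz(C,L(258,200),.156),onz(C,L(258,215),.143))
for n,p in [("b1 near",Rr(550,220)),("b1 far",Rr(525,65)),("b2 near",L(185,474)),("b2 far",L(190,294)),("b3 near",L(190,178)),("b3 far",L(200,0))]: print(n,px:=np.round(p,1),onz(C,p,.085)[:2])
print("tails",onz(C,Rr(538,540),.113),onz(C,Rr(652,543),.113))
print("jaws",onz(C,Rr(583,340),.123),onz(C,Rr(630,340),.123), "plate end mid",onz(C,Rr(606,370),.121))
print("jaws' outer front",onz(C,Rr(606,308),.123))
```

```text
bar [0.5178 0.3293] [0.5081 0.1139] len 215.6 yaw(y-axis) -2.59
screwL [0.4297 0.3294] [0.4207 0.1285] len 201.1 yaw(y-axis) -2.56
screwR [0.5579 0.3234] [0.5481 0.1215] len 202.1 yaw(y-axis) -2.78
screw x [0.4207 0.1285] [0.5481 0.1215] len 127.6 yaw(y-axis) 86.83
wall left [0.4476 0.3385] [0.4367 0.1053] len 233.5 yaw(y-axis) -2.67
wall back [0.54   0.3363] [0.5326 0.1059] len 230.5 yaw(y-axis) -1.86
knobtop [0.515 0.272 0.156] [0.5161 0.2701 0.143 ]
b1 near [320.3 243.3] [0.485  0.1069]
b1 far [312.  191.7] [0.4763 0.162 ]
b2 near [323.1 158. ] [0.4875 0.1962]
b2 far [325.5  98. ] [0.4895 0.2536]
b3 near [325.5  59.3] [0.4893 0.2886]
b3 far [330.2   0. ] [0.4934 0.3393]
tails [ 0.4815 -0.0027  0.113 ] [ 0.5218 -0.0036  0.113 ]
jaws [0.4965 0.0767 0.123 ] [0.5119 0.0768 0.123 ] plate end mid [0.5043 0.0653 0.121 ]
jaws' outer front [0.5039 0.0879 0.123 ]
```

```bash
python3 -c "
from h import *
go(.5018,.020,.104,87.3)
T=cam('top')
print('tube',onz(T,(317,222),0.05),'bottle',onz(T,(349,238),0))"
```

```text
t 2.78 turn rad 0.054  shift -136.4 18.0 228.3 force [0.6 1.1 0. ] rot [-179.96   -0.02   90.39]
tube [ 0.679  -0.0427  0.05  ] bottle [ 0.6786 -0.1623  0.    ]
```

Call:
arm_command(
  series="-22 3 10 0.054 60;-23 3 10 0 60;-23 3 10 0 60;-23 3 10 0 60;-23 3 10 0 60;-22 3 10 0 60;0 0 22 0 60;0 0 22 0 60;0 0 22 0 60;0 0 22 0 60;0 0 22 0 60;0 0 20 0 60;0 0 15 0 60;0 0 10 0 60;0 0 8 0 60;0 0 5 0 60;0 0 0 0 60;0 0 0 0 60",
)

```text
time_s: 4.28
tool_pos: [0.5037, 0.0196, 0.105]
tool_rot: [180.0, -0.0, 87.2]
force: [-0.4, 0.2, 0.8]
grip_width: 0.0669
grasp_force: 0.0
```

```bash
python3 -c "
from h import *
go(.5018,.020,.104,87.3)
im,C=shot('w2')
cv2.imwrite('pics/w2c.png',im[100:480])
"
```

```text
t 4.28 turn rad -0.001  shift 0.3 -2.0 1.0 force [-0.4  0.2  0.8] rot [179.96  -0.01  87.22]
```

View pics/w2c.png

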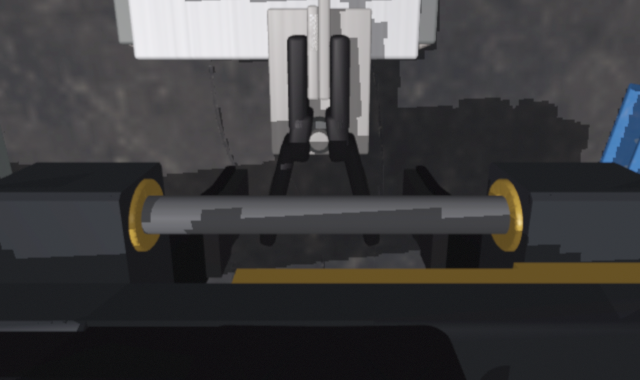

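The view shows the clamp on the bar end: pin at (318,238), plate end at (318,198), ledge end at row 253, with the tails centred between the fingers.

```bash
python3 -c "
from h import *
im,C=old('w2')
for n,p,z in [('pin',(318,238),.123),('pin',(318,238),.126),('plate end',(318,199),.121),('ledge end',(318,253),.1025),('jawtip',(318,137),.123),('ledgeL',(270,200),.1025),('ledgeR',(369,200),.1025),('clampout',(288,180),.123),('o2',(350,180),.123)]: print(n,onz(C,p,z))
print(C[1])"
```

```text
pin [0.5023 0.0474 0.123 ]
pin [0.5024 0.0482 0.126 ]
plate end [0.503  0.0618 0.121 ]
ledge end [0.5013 0.0352 0.1025]
jawtip [0.5042 0.0841 0.123 ]
ledgeL [0.4825 0.0592 0.1025]
ledgeR [0.5237 0.0572 0.1025]
clampout [0.4926 0.0695 0.123 ]
o2 [0.5149 0.0685 0.123 ]
[0.5069 0.0863 0.2683]
```

Call:
arm_command(
  series="-1 -1.5 0 0 60;0 0 0 0 255;0 0 0 0 255;0 0 0 0 255;0 0 0 0 255;0 0 0 0 255;0 0 0 0 255;0 0 0 0 255;0 0 0 0 255;0 0 0 0 255;0 0 0 0 255;0 0 0 0 255",
  squeeze=30,
)

```text
time_s: 5.33
tool_pos: [0.5019, 0.0183, 0.1047]
tool_rot: [180.0, -0.0, 87.2]
force: [-1.2, -0.6, 1.8]
grip_width: 0.0254
grasp_force: 30.0
```

Call:
arm_command(
  series="0 0 -1.5 0 255;-4 0 0 0 255;-8 0 0 0 255;-10 0 0 0 255;-12 0 0 0 255;-14 0 0 0 255;-14 0 0 0 255;-8 0 0 0 255;0 0 15 0 255;0 0 22 0 255;0 0 22 0 255;0 0 18 0 255;0 0 10 0 255;0 0 6 0 255;0 0 4 0 255;0 0 0 0 255;0 0 0 0 255",
)

```text
time_s: 6.75
tool_pos: [0.4991, -0.0517, 0.0097]
tool_rot: [179.9, -0.0, 87.2]
force: [-0.0, -0.3, -0.4]
grip_width: 0.0252
grasp_force: 30.0
```

Call:
arm_command(
  series="0 0 1.5 0 255;0 0 1.5 0 255;0 0 1 0 255;0 0 1 0 255;0 0 1 0 255;0 0 0 0 255;0 0 0 0 255",
)

```text
time_s: 7.33
tool_pos: [0.4983, -0.0515, 0.003]
tool_rot: [-180.0, -0.0, 87.2]
force: [-0.9, -0.2, -0.1]
grip_width: 0.0255
grasp_force: 30.0
```

Call:
arm_command(
  series="0 0 0.7 0 255;0 0 0.7 0 255;0 0 0.4 0 255;0 0 0 0 255;0 0 0 0 255",
)

```text
time_s: 7.75
tool_pos: [0.4983, -0.0515, 0.0012]
tool_rot: [-180.0, -0.0, 87.2]
force: [-0.3, 0.2, -0.1]
grip_width: 0.0253
grasp_force: 30.0
```

Call:
arm_command(
  series="0 0 0 0 150;0 0 0 0 100;0 0 0 0 60;0 0 0 0 60;0 0 0 0 60;0 0 0 0 60;0 0 -6 0 60;0 0 -20 0 60;0 0 -24 0 60;0 0 -24 0 60;0 0 -24 0 60;0 0 -24 0 60;0 0 -24 0 60;0 0 -24 0 60;0 0 -20 0 60;0 0 0 0 60",
)

```text
time_s: 9.08
tool_pos: [0.501, -0.0519, 0.196]
tool_rot: [179.6, -0.1, 87.2]
force: [0.0, -0.4, 0.2]
grip_width: 0.0667
grasp_force: 0.0
```

```bash
python3 -c "
from h import *
o=telemetry.get_obs();print(o['tool_pos'],o['grip_width'])
im,C=shot('w3')
g=cv2.cvtColor(im,6);x,y=map(int,proj(C,[.4995,-.02,.015]));print(x,y)
import cv2
# knob approach
go(.516,.270,.139,87.3)
"
```

```text
[ 0.501  -0.0519  0.196 ] 0.06666394562107622
320 172
t 9.13 turn rad -0.002  shift 322.1 0.9 54.8 force [-0.5 -0.5 -0.7] rot [179.71  -0.08  87.18]
```

Call:
arm_command(
  series="15 0 0 0 60;25 0 0 0 60;25 0 0 0 60;25 0 0 0 60;25 0 0 0 60;25 0 0 0 60;25 0 0 0 60;25 0 0 0 60;25 0 0 0 60;25 0 0 0 60;25 0 0 0 60;25 0 0 0 60;20 0 0 0 60;12 1 0 0 60;0 0 20 0 60;0 0 20 0 60;0 0 15 0 60;0 0 11 0 60;0 0 0 0 60;0 0 0 0 60",
)

```text
time_s: 10.8
tool_pos: [0.5151, 0.2694, 0.1249]
tool_rot: [-180.0, 0.1, 87.1]
force: [-0.1, -0.2, 1.0]
grip_width: 0.0665
grasp_force: 0.0
```

```bash
python3 -c "
from h import *
im,C=shot('w4'); go(.516,.270,.129,87.3)
T=cam('top');S=cam('scene')
print('box top corner near',tri(T,(273,163),S,(309,177)))
cv2.imwrite('pics/w4c.png',np.hstack([im[100:420,150:500],cv2.resize(cv2.imread('pics/w3.png')[60:380,150:500],(350,320))]))
"
```

```text
t 10.85 turn rad -0.002  shift 0.2 0.3 -3.2 force [-0.6 -0.4 -0.4] rot [179.96  -0.01  87.16]
box top corner near (array([0.8624, 0.2028, 0.0447]), np.float64(0.030838706242576643))
```

View pics/w4c.png

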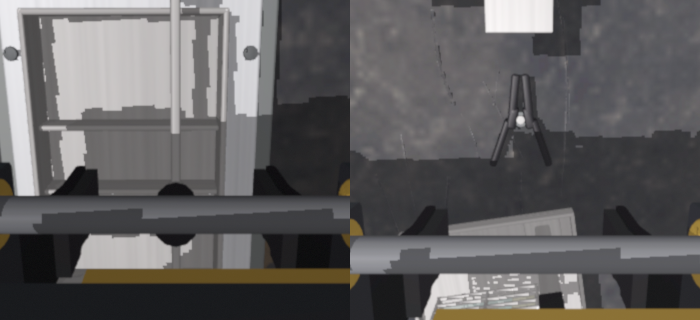

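Call:
arm_command(
  series="0 0 -3 0 150;0 0 0 0 200;0 0 0 0 230;0 0 0 0 255;0 0 0 0 255;0 0 0 0 255;0 0 0 0 255;0 0 0 0 255;0 0 0 0 255",
  squeeze=8,
)

```text
time_s: 11.6
tool_pos: [0.5153, 0.27, 0.1282]
tool_rot: [180.0, -0.0, 87.2]
force: [-0.1, 0.9, -0.3]
grip_width: 0.0156
grasp_force: 8.0
```

Call:
arm_command(
  series="0.1 4.5 0 -0.05 255;0.3 7.2 0 -0.08 255;0.3 7.2 0 -0.08 255;0.3 7.2 0 -0.08 255;0.3 7.2 0 -0.08 255;0.3 7.2 0 -0.08 255;0.3 7.2 0 -0.08 255;0.3 7.2 0 -0.08 255;0.3 7.2 0 -0.08 255;0.3 7.2 0 -0.08 255;0.3 7.2 0 -0.08 255;0.3 7.2 0 -0.08 255;0.3 7.2 0 -0.08 255;0.3 7.2 0 -0.08 255;0.3 7.2 0 -0.08 255;0.1 4.5 0 -0.05 255;0 0 0 0 255;0 0 0 0 255",
)

```text
time_s: 13.1
tool_pos: [0.6027, 0.3251, 0.1283]
tool_rot: [180.0, 0.0, 157.0]
force: [0.8, -0.0, -0.5]
grip_width: 0.0154
grasp_force: 8.0
```

Call:
arm_command(
  series="0 0 0 0 150;0 0 0 0 100;0 0 0 0 70;0 0 -15 0 70;0 0 -22 0 70;0 0 -24 0.12 70;0 0 -24 0.125 70;0 0 -24 0.125 70;0 0 -24 0.125 70;0 0 -24 0.125 70;0 0 -24 0.125 70;0 0 -20 0.125 70;0 0 0 0.125 70;0 0 0 0.125 70;0 0 0 0.125 70;0 0 0 0.125 70;0 0 0 0.125 70;0 0 0 0.125 70;0 0 0 0.125 70;0 0 0 0.125 70",
)

```text
time_s: 14.77
tool_pos: [0.6022, 0.3249, 0.3292]
tool_rot: [-180.0, 0.0, 49.6]
force: [-0.0, -0.7, 0.3]
grip_width: 0.0633
grasp_force: 0.0
```

```bash
python3 -c "
from h import *
go(.415,-.275,.33,6.6)
T=cam('top');im=cams.read_camera('top');cv2.imwrite('pics/top1.png',im)"
```

```text
t 14.77 turn rad 0.750  shift -254.9 574.4 -0.8 force [-0.  -0.7  0.3] rot [-179.98    0.01   49.57]
```

Call:
arm_command(
  series="0 0 0 0.125 70;0 0 0 0.125 70;0 0 0 0.125 70;0 0 0 0.125 70;0 0 0 0.125 70;0 0 0 0.125 70;-12 28 0 0 70;-13 29 0 0 70;-13 29 0 0 70;-13 29 0 0 70;-13 29 0 0 70;-13 29 0 0 70;-13 29 0 0 70;-13 29 0 0 70;-13 29 0 0 70;-13 29 0 0 70;-13 29 0 0 70;-13 29 0 0 70;-13 29 0 0 70;-13 29 0 0 70",
)

```text
time_s: 16.48
tool_pos: [0.4711, -0.1005, 0.3292]
tool_rot: [-179.9, -0.0, 7.1]
force: [0.3, 0.2, 0.4]
grip_width: 0.0631
grasp_force: 0.0
```

Call:
arm_command(
  series="-13 29 0 0 70;-13 29 0 0 70;-13 29 0 0 70;-13 29 0 0 70;-13 29 0 0 70;-8 20 0 0 70;0 0 0 0 70;0 0 0 0 70;0 0 0 0 70",
)

```text
time_s: 17.23
tool_pos: [0.4198, -0.2705, 0.3291]
tool_rot: [-179.9, -0.0, 7.1]
force: [0.5, 0.8, -0.2]
grip_width: 0.0629
grasp_force: 0.0
```

```bash
python3 -c "
from h import *
im,C=shot('w5'); go(.415,-.275,.33,6.6)
for s in [(.469,-.1816,.153),(.4795,-.273,.153),(.490,-.364,.153)]: print(proj(C,s))
cv2.imwrite('pics/w5c.png',cv2.resize(im[20:300,60:580],None,fx=1.5,fy=1.5,interpolation=cv2.INTER_CUBIC))
"
```

```text
t 17.28 turn rad 0.010  shift -5.6 4.3 -0.9 force [-0.3  1.3 -0.1] rot [-179.95   -0.01    7.16]
[225.6404 138.3627]
[337.4695 139.5669]
[448.7585 140.7084]
```

View pics/w5c.png

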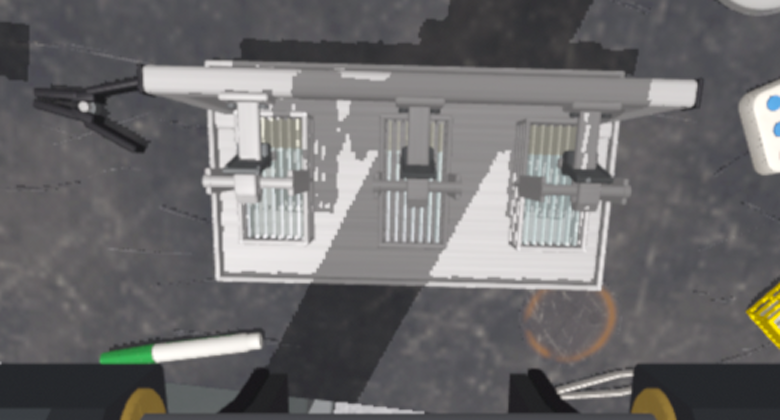

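The view shows three racks on hooks, with bail bar centres at about (225,141), (338,144) and (452,146). Upright tops are 48 mm apart. The clamp lies at upper left, with its pin at (117,90).

```bash
python3 -c "
from h import *
im,C=old('w5')
P=[onz(C,p,.154) for p in [(225.3,140.7),(338,144),(452,146)]]
for p in P: print(p)
print('spacing',np.linalg.norm(P[0]-P[1]),np.linalg.norm(P[2]-P[1]))
v=P[0]-P[2];print('yaw',np.degrees(np.arctan2(-v[0],v[1])))
q=lambda u,v:onz(C,(60+u/1.5,20+v/1.5),.152)
a,b=q(145,68),q(697,82);v=a-b;print('rail back top',a,b,np.degrees(np.arctan2(-v[0],v[1])))
a,b=q(145,90),q(697,106);v=a-b;print('rail front top',a,b,np.degrees(np.arctan2(-v[0],v[1])))
q=lambda u,v:onz(C,(60+u/1.5,20+v/1.5),.012)
a,b=q(218,277),q(602,286);v=a-b;print('tray',a,b,np.linalg.norm(v),np.degrees(np.arctan2(-v[0],v[1])))
q=lambda u,v:onz(C,(60+u/1.5,20+v/1.5),.02)
print('clamp pin, jaw, tails',q(85,105),q(35,97),q(142,147),q(145,80))
"
```

```text
[ 0.4671 -0.1817  0.154 ]
[ 0.4761 -0.2739  0.154 ]
[ 0.4861 -0.3672  0.154 ]
spacing 0.0926201034977917 0.09386948444810397
yaw 5.847260516562
rail back top [ 0.5184 -0.1236  0.152 ] [ 0.5478 -0.4138  0.152 ] 5.780589370526911
rail front top [ 0.5074 -0.1239  0.152 ] [ 0.536  -0.4168  0.152 ] 5.575864987659095
tray [ 0.3805 -0.1285  0.012 ] [ 0.4119 -0.4379  0.012 ] 0.31096293160612115 5.806109230598356
clamp pin, jaw, tails [ 0.4996 -0.0261  0.02  ] [0.5006 0.0106 0.02  ] [ 0.4747 -0.0687  0.02  ] [ 0.5226 -0.07    0.02  ]
```

```bash
python3 -c "
from h import *
go(.4671,-.1817,.200,5.8)
"
```

```text
t 17.28 turn rad 0.024  shift 55.7 -83.2 129.1 force [-0.3  1.3 -0.1] rot [-179.95   -0.01    7.16]
```

Call:
arm_command(
  series="10 -14 10 0.024 70;10 -16 20 0 70;10 -16 20 0 70;10 -16 20 0 70;10 -14 20 0 70;6 -7 20 0 70;0 0 19 0 70;0 0 0 0 70;0 0 0 0 70;0 0 0 0 70",
)

```text
time_s: 18.12
tool_pos: [0.4674, -0.1832, 0.2012]
tool_rot: [180.0, -0.1, 5.7]
force: [-0.2, 0.8, -0.2]
grip_width: 0.0631
grasp_force: 0.0
```

```bash
python3 -c "
from h import *
go(.4671,-.1817,.122,5.8)
im,C=shot('w6'); print(proj(C,[.4671,-.1817,.156]))
cv2.imwrite('pics/w6c.png',im[150:400,150:500])
"
```

```text
t 18.12 turn rad -0.003  shift -0.2 -1.5 79.2 force [-0.2  0.8 -0.2] rot [179.98  -0.05   5.65]
[322.2578 256.8818]
```

View pics/w6c.png

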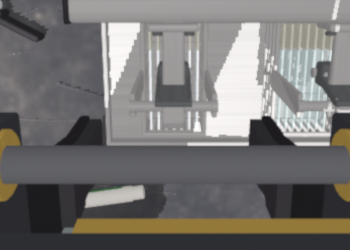

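Call:
arm_command(
  series="1 0 15 0 70;0 0 20 0 70;0 0 18 0 70;0 0 14 0 70;0 0 8 0 70;0 0 4 0 70;0 0 0 0 90;0 0 0 0 120;0 0 0 0 255;0 0 0 0 255;0 0 0 0 255;0 0 0 0 255;0 0 0 0 255",
  squeeze=40,
)

```text
time_s: 19.25
tool_pos: [0.4686, -0.1832, 0.122]
tool_rot: [-180.0, -0.1, 5.6]
force: [0.2, 0.9, 5.1]
grip_width: 0.048
grasp_force: 40.0
```

Call:
arm_command(
  series="2 0 -0.5 0 255;2 0 0 0 255;2 0 0 0 255;2 0 0 0 255;2 0 0 0 255;2 0 0 0 255;1.5 0 0 0 255;1.5 0 0 0 255;0 0 0 0 255;0 0 0 0 255",
)

```text
time_s: 20.08
tool_pos: [0.4761, -0.1836, 0.1219]
tool_rot: [-179.8, 0.8, 5.4]
force: [-19.8, -0.3, 22.2]
grip_width: 0.048
grasp_force: 40.0
```

```bash
python3 -c "
from h import *
o=telemetry.get_obs();print(o['force'],o['wrist_torque'],o['tool_pos'],o['tool_rot'])
im,C=shot('w7'); s=cams.read_camera('scene');cv2.imwrite('pics/s7.png',s)
a=cv2.resize(im[150:350,225:425],(400,400),interpolation=cv2.INTER_CUBIC);b=cv2.resize(s[210:310,280:380],(400,400),interpolation=cv2.INTER_CUBIC)
cv2.imwrite('pics/w7c.png',np.hstack([a,b]))
"
```

```text
[-19.7862  -0.3192  22.2221] [0.0786 4.3445 0.0657] [ 0.4761 -0.1836  0.1219] [-179.817     0.7795    5.4461]
```

View pics/w7c.png

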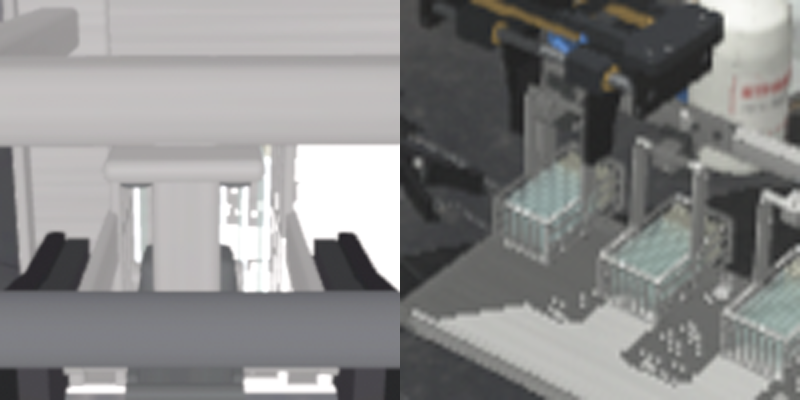

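The view shows the bail in the fingers with its bar still under the lip and the rack upright. The +22 N in z says I'm pressing the bar down on the seat and jamming it. I'll relieve that in small steps.

Call:
arm_command(
  series="0 0 -0.5 0 255;0 0 -0.5 0 255;0 0 0 0 255;0 0 0 0 255",
)

```text
time_s: 20.52
tool_pos: [0.4777, -0.1835, 0.1222]
tool_rot: [-179.9, 0.6, 5.5]
force: [-13.2, -1.6, 11.0]
grip_width: 0.0477
grasp_force: 40.0
```

Call:
arm_command(
  series="0 0 -0.5 0 255;0 0 -0.4 0 255;0 0 0 0 255;0 0 0 0 255",
)

```text
time_s: 20.85
tool_pos: [0.4792, -0.1831, 0.1226]
tool_rot: [-180.0, 0.4, 5.5]
force: [-6.0, -2.2, 2.3]
grip_width: 0.0479
grasp_force: 40.0
```

Call:
arm_command(
  series="1 0 -0.5 0 255;1 0 0 0 255;1 0 0 0 255;0.5 0 -0.3 0 255;0 0 0 0 255;0 0 0 0 255",
)

```text
time_s: 21.35
tool_pos: [0.4826, -0.1823, 0.123]
tool_rot: [-180.0, 0.4, 5.5]
force: [-5.7, -1.8, -0.2]
grip_width: 0.0477
grasp_force: 40.0
```

Call:
arm_command(
  series="1 0 0 0 255;0.5 0 0 0 255;0 0 -2 0 255;0 0 -2 0 255;0 0 -2 0 255;0 0 -2 0 255;0 0 0 0 255",
)

```text
time_s: 21.93
tool_pos: [0.4875, -0.1812, 0.1325]
tool_rot: [-180.0, 0.0, 5.6]
force: [-3.6, -0.6, -1.9]
grip_width: 0.0478
grasp_force: 40.0
```

Call:
arm_command(
  series="-1 0 -4 0 255;-2 0 -5 0 255;0 0 -5 0 255;0 0 -5 0 255;0 0 -4 0 255;0 0 -2 0 255;0 0 0 0 255",
)

```text
time_s: 22.52
tool_pos: [0.4857, -0.1815, 0.1584]
tool_rot: [180.0, -0.1, 5.6]
force: [-0.2, 0.1, -1.4]
grip_width: 0.0479
grasp_force: 40.0
```

Call:
arm_command(
  series="-4 0 0 0 255;-8 0 0 0 255;-12 0 0 0 255;-12 0 0 0 255;-12 0 0 0 255;-12 0 0 0 255;-10 0 0 0 255;-6 0 0 0 255;-2 0 0 0 255;0 0 0 0 255;0 0 -10 0 255;0 0 -18 0 255;0 0 -22 0 255;0 0 -22 0 255;0 0 -12 0 255;0 0 0 0 255",
)

```text
time_s: 23.85
tool_pos: [0.4093, -0.1897, 0.2442]
tool_rot: [179.9, -0.3, 5.6]
force: [0.5, 0.1, -1.0]
grip_width: 0.0477
grasp_force: 40.0
```

Run:
```python
from h import *
im,C=old('w4')
q=lambda u,v,z:onz(C,(150+u,100+v),z)
z=.085
for n,p in [("far wall",(120,12)),("near wall",(100,128)),("left",(35,60)),("right",(222,60)),("left2",(27,20)),("right2",(224,20))]: print(n,q(*p,z))
go(.4935,.315,.255,-2.7)
```

```text
far wall [0.4921 0.3456 0.085 ]
near wall [0.4769 0.2885 0.085 ]
left [0.4478 0.3248 0.085 ]
right [0.541  0.3203 0.085 ]
left2 [0.4466 0.3441 0.085 ]
right2 [0.5424 0.3394 0.085 ]
t 23.85 turn rad 0.145  shift 60.3 -508.1 -10.8 force [ 0.5  0.1 -1. ] rot [179.9   -0.26   5.6 ]
```

Call:
arm_command(
  series="0 0 -4 0.03 255;1 -8 -4 0.045 255;2 -16 -3 0.04 255;3 -22 0 0.03 255;3 -26 0 0 255;3 -28 0 0 255;3 -28 0 0 255;3 -28 0 0 255;3 -28 0 0 255;3 -28 0 0 255;3 -28 0 0 255;3 -28 0 0 255;3 -28 0 0 255;3 -28 0 0 255;3 -28 0 0 255;3 -28 0 0 255;3 -28 0 0 255;3 -28 0 0 255;3 -26 0 0 255;3 -20 0 0 255",
)

```text
time_s: 25.52
tool_pos: [0.4804, 0.2927, 0.2503]
tool_rot: [179.9, 0.1, -2.6]
force: [0.8, 0.2, -1.5]
grip_width: 0.0479
grasp_force: 40.0
```

Call:
arm_command(
  series="3 -14 0 0 255;2 -8 0 0 255;1 -4 0 0 255;0 0 0 0 255;0 0 0 0 255;0 0 0 0 255",
)

```text
time_s: 26.02
tool_pos: [0.4888, 0.3143, 0.2527]
tool_rot: [180.0, -0.0, -2.8]
force: [0.3, -0.1, -1.3]
grip_width: 0.0475
grasp_force: 40.0
```

Run:
```python
from h import *
go(.494,.317,.138,-2.7)
im,C=shot('w8')
for X in [(.494,.317,.067),(.54,.290,.087),(.54,.344,.087)]: print(proj(C,X))
cv2.imwrite('pics/w8c.png',cv2.resize(im[0:290,175:475],None,fx=2,fy=2))
```

```text
t 26.02 turn rad -0.002  shift 5.1 -3.0 114.7 force [ 0.3 -0.1 -1.3] rot [179.99  -0.01  -2.82]
[321.7098 202.0354]
[352.2312 148.1985]
[285.0328 151.5251]
```

View pics/w8c.png

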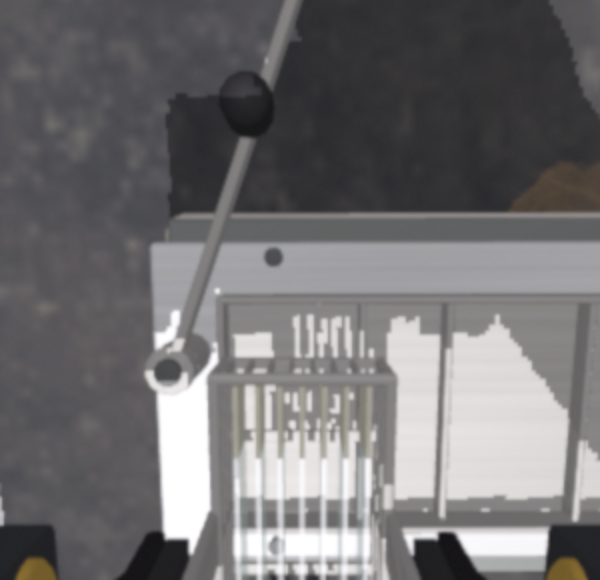

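Call:
arm_command(
  series="2 -0.5 5 0 255;2 -0.5 10 0 255;1.1 -0.3 14 0 255;0 0 14 0 255;0 0 14 0 255;0 0 12 0 255;0 0 10 0 255;0 0 8 0 255;0 0 6 0 255;0 0 5 0 255;0 0 4 0 255;0 0 3 0 255;0 0 2 0 255;0 0 0 0 255;0 0 0 0 255",
)

```text
time_s: 27.32
tool_pos: [0.4937, 0.317, 0.1458]
tool_rot: [-180.0, -0.0, -2.7]
force: [0.3, -0.1, -0.5]
grip_width: 0.0478
grasp_force: 40.0
```

Call:
arm_command(
  series="0 1 2 0 255;0 0 2.5 0 255;0 0 2.5 0 255;0 0 2 0 255;0 0 2 0 255;0 0 1.5 0 255;0 0 1.5 0 255;0 0 0 0 255;0 0 0 0 255",
)

```text
time_s: 28.07
tool_pos: [0.4935, 0.3158, 0.1352]
tool_rot: [-179.9, 0.0, -2.7]
force: [-7.5, -4.9, 18.1]
grip_width: 0.0478
grasp_force: 40.0
```

Call:
arm_command(
  series="0 0 -1 0 255;0 0 -1 0 255;0 0 -0.5 0 255;0 0 0 0 255;0 0 0 0 255",
)

```text
time_s: 28.48
tool_pos: [0.4934, 0.3158, 0.1353]
tool_rot: [-180.0, 0.0, -2.7]
force: [-3.4, -2.6, 7.5]
grip_width: 0.0475
grasp_force: 40.0
```

Run:
```python
from h import *
im,C=shot('w9')
s=cams.read_camera('scene');cv2.imwrite('pics/s9.png',s)
a=cv2.resize(im[60:290,200:450],(435,400));b=cv2.resize(s[165:255,165:245],(355,400),interpolation=cv2.INTER_CUBIC)
cv2.imwrite('pics/w9c.png',np.hstack([a,b]))
```

```text
(no output)
```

View pics/w9c.png

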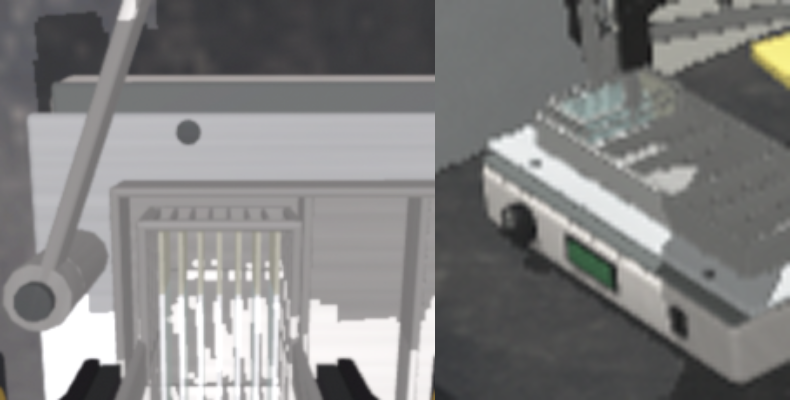

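Run:
```python
from h import *
im,C=old('w9')
k=435/250; f=lambda X:(lambda p:((p[0]-200)*k,(p[1]-60)*k))(proj(C,X))
x=np.array([.9989,-.0471,0]);y=np.array([.0471,.9989,0])
for zf in (.067,.072):
  b=np.array([.4935,.3158,zf]); print('rim back L,R',f(b+.042*x+.023*y+[0,0,.034]),f(b+.042*x-.023*y+[0,0,.034]))
  print('wall back L,R',f(b+.046*x+.027*y+[0,0,.02]),f(b+.046*x-.027*y+[0,0,.02]))
```

```text
rim back L,R (np.float64(136.3938433697077), np.float64(211.6123502019566)) (np.float64(299.2824164195825), np.float64(211.7328082160839))
wall back L,R (np.float64(127.99324877576699), np.float64(192.41128117108644)) (np.float64(307.7681582099952), np.float64(192.54161042474755))
rim back L,R (np.float64(134.33403140540796), np.float64(213.90089679847893)) (np.float64(301.3171993515864), np.float64(214.02467275510108))
wall back L,R (np.float64(125.86139252537743), np.float64(194.10656937954863)) (np.float64(309.87858036497147), np.float64(194.24021085640425))
```

Call:
arm_command(
  series="0 0 -0.5 0 255;0 0 -0.5 0 255;0 0 0 0 200;0 0 0 0 110;0 0 0 0 70;0 0 0 0 70;0 0 0 0 70;0 0 0 0 70;0 0 -5 0 70;0 0 -12 0 70;0 0 -22 0 70;0 0 -22 0 70;0 0 -22 0 70;0 0 -22 0 70;0 0 -10 0 70;0 0 0 0 70",
)

```text
time_s: 29.92
tool_pos: [0.495, 0.3168, 0.2538]
tool_rot: [-179.8, -0.3, -2.7]
force: [-0.2, -0.3, 0.4]
grip_width: 0.0634
grasp_force: 0.0
```

Run:
```python
from h import *
go(.478,-.2745,.20,5.8)
```

```text
t 29.92 turn rad -0.149  shift -76.7 586.5 53.8 force [-0.2 -0.3  0.4] rot [-179.75   -0.27   -2.71]
```

Call:
arm_command(
  series="-2 10 0 -0.05 70;-3 20 0 -0.05 70;-4 30 0 -0.049 70;-4 30 0 0 70;-4 30 0 0 70;-4 30 0 0 70;-4 30 0 0 70;-4 30 0 0 70;-4 30 0 0 70;-4 30 0 0 70;-4 30 0 0 70;-4 30 0 0 70;-4 30 0 0 70;-4 30 0 0 70;-4 30 0 0 70;-4 30 0 0 70;-4 30 0 0 70;-4 30 0 0 70;-4 30 10 0 70;-3 20 20 0 70",
)

```text
time_s: 31.58
tool_pos: [0.47, -0.2521, 0.2209]
tool_rot: [179.9, -0.2, 5.7]
force: [1.0, 0.0, -0.4]
grip_width: 0.0635
grasp_force: 0.0
```

Call:
arm_command(
  series="-3 14 15 0 70;0 4 8 0 70;0 0 0 0 70;0 0 0 0 70;0 0 0 0 70",
)

```text
time_s: 32.0
tool_pos: [0.4695, -0.2653, 0.1974]
tool_rot: [-180.0, -0.0, 5.9]
force: [-0.0, 0.3, 0.2]
grip_width: 0.0635
grasp_force: 0.0
```

Run:
```python
from h import *
go(.478,-.2750,.122,5.8)
im,C=shot('w10'); print(proj(C,[.478,-.275,.156]))
# bar columns / bright profile
im2=im[200:290,230:420]; cv2.imwrite('pics/w10c.png',cv2.resize(im2,None,fx=4,fy=4,interpolation=cv2.INTER_CUBIC))
```

```text
t 32.0 turn rad 0.003  shift 7.5 10.5 75.4 force [-0.   0.3  0.2] rot [-179.97   -0.05    5.95]
[345.0702 245.3576]
```

View pics/w10c.png

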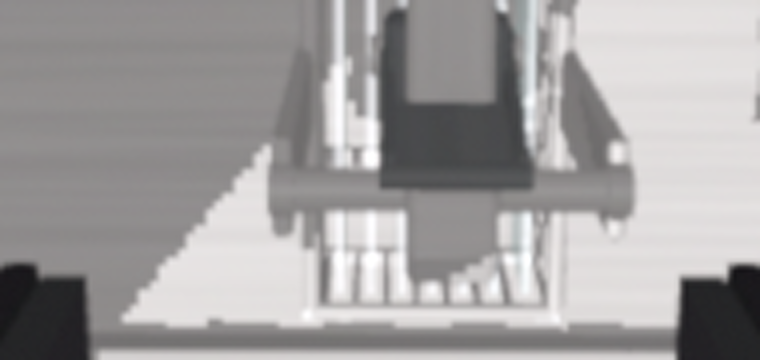

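Call:
arm_command(
  series="3.5 5 10 0 70;3.2 4.4 16 0 70;0 0 18 0 70;0 0 14 0 70;0 0 10 0 70;0 0 5 0 70;0 0 1 0 70;0 0 0 0 70;0 0 0 0 90;0 0 0 0 120;0 0 0 0 255;0 0 0 0 255;0 0 0 0 255;0 0 0 0 255;0 0 0 0 255",
  squeeze=40,
)

```text
time_s: 33.3
tool_pos: [0.4767, -0.2752, 0.1234]
tool_rot: [-180.0, -0.0, 5.8]
force: [-0.2, 1.0, 3.5]
grip_width: 0.0476
grasp_force: 40.0
```

Call:
arm_command(
  series="2 0 -0.5 0 255;2 0 -0.3 0 255;2 0 -0.3 0 255;2 0 -0.3 0 255;2 0 -0.3 0 255;2 0 -0.2 0 255;0 0 0 0 255;0 0 0 0 255",
)

```text
time_s: 33.97
tool_pos: [0.4876, -0.2742, 0.1244]
tool_rot: [-180.0, 0.1, 5.8]
force: [-4.2, 0.0, -2.8]
grip_width: 0.0477
grasp_force: 40.0
```

Call:
arm_command(
  series="1.5 0 0.2 0 255;1.5 0 0 0 255;1 0 0 0 255;1 0 0 0 255;0 0 0 0 255;0 0 0 0 255",
)

```text
time_s: 34.47
tool_pos: [0.491, -0.2739, 0.1243]
tool_rot: [-179.9, 0.2, 5.8]
force: [-7.9, -0.4, 2.6]
grip_width: 0.0474
grasp_force: 40.0
```

Call:
arm_command(
  series="0.5 0 -1 0 255;0.5 0 -2 0 255;0 0 -2 0 255;0 0 -2 0 255;0 0 -2 0 255;0 0 0 0 255",
)

```text
time_s: 34.97
tool_pos: [0.4947, -0.2733, 0.1341]
tool_rot: [-180.0, -0.1, 5.8]
force: [-2.8, -0.0, -2.1]
grip_width: 0.0474
grasp_force: 40.0
```

Call:
arm_command(
  series="-1 0 -4 0 255;-2 0 -5 0 255;0 0 -5 0 255;0 0 -5 0 255;0 0 -4 0 255;0 0 -2 0 255;0 0 0 0 255;-4 0 0 0 255;-8 0 0 0 255;-12 0 0 0 255;-12 0 0 0 255;-12 0 0 0 255;-12 0 0 0 255;-10 0 0 0 255;-6 0 0 0 255;-2 0 0 0 255;0 0 0 0 255",
)

```text
time_s: 36.38
tool_pos: [0.4131, -0.2817, 0.1586]
tool_rot: [-180.0, -0.0, 5.8]
force: [1.0, -0.7, -2.1]
grip_width: 0.0474
grasp_force: 40.0
```

Run:
```python
from h import *
go(.4897,.2250,.235,-2.7)
```

```text
t 36.38 turn rad 0.148  shift 52.6 -509.7 -76.4 force [ 1.  -0.7 -2.1] rot [-179.95   -0.05    5.8 ]
```

Call:
arm_command(
  series="0 0 -10 0 255;0 0 -18 0 255;0 0 -22 0 255;0 0 -22 0 255;0 0 -10 0.03 255;0 -8 0 0.045 255;1 -16 0 0.045 255;2 -22 0 0.029 255;3 -26 0 0 255;3 -28 0 0 255;3 -28 0 0 255;3 -28 0 0 255;3 -28 0 0 255;3 -28 0 0 255;3 -28 0 0 255;3 -28 0 0 255;3 -28 0 0 255;3 -28 0 0 255;3 -28 0 0 255;3 -28 0 0 255",
)

```text
time_s: 38.05
tool_pos: [0.4683, 0.0981, 0.2413]
tool_rot: [180.0, -0.0, -2.7]
force: [0.3, -0.8, -2.0]
grip_width: 0.047
grasp_force: 40.0
```

Call:
arm_command(
  series="3 -28 0 0 255;3 -28 0 0 255;3 -24 0 0 255;2 -20 0 0 255;2 -14 0 0 255;1 -8 0 0 255;1 -4 0 0 255;0 0 0 0 255;0 0 0 0 255;0 0 0 0 255",
)

```text
time_s: 38.88
tool_pos: [0.4889, 0.2199, 0.2408]
tool_rot: [180.0, -0.0, -2.8]
force: [0.1, -0.5, -1.4]
grip_width: 0.0476
grasp_force: 40.0
```

Run:
```python
from h import *
go(.4897,.2250,.146,-2.7)
```

```text
t 38.88 turn rad -0.002  shift 0.5 -5.2 94.8 force [ 0.1 -0.5 -1.4] rot [179.98  -0.01  -2.82]
```

Run:
```python
from h import *
im,C=old('w8')
y=np.array([.0471,.9989])
print("TCP along", )
x=np.array([.9989,-.0471])
for n,u,v in [("b3 left",222,330),("b3 right",361,330),("b2 left",445,400),("b2 right",580,400)]:
    P=onz(C,(175+u/2,v/2),.088); print(n,P[:2],"sh y %.4f"%(P[:2]@y))
print("bay3 used",np.array([.4934,.3158])@y,"bay2 plan",np.array([.4897,.225])@y)
# column profile of edges for dividers in the gray image
g=cv2.cvtColor(im,6)[195:225,370:480].mean(0); print(np.round(g).astype(int))
g=cv2.cvtColor(im,6)[155:172,275:375].mean(0); print(np.round(g).astype(int))
```

```text
TCP along
b3 left [0.5294 0.3439] sh y 0.3685
b3 right [0.5266 0.2879] sh y 0.3123
b2 left [0.4964 0.2541] sh y 0.2772
b2 right [0.4937 0.1985] sh y 0.2215
bay3 used 0.33869176 bay2 plan 0.24781736999999998
[130 131 148 193 223 226 226 226 226 225 225 225 225 225 225 225 225 225
 225 225 225 224 215 179 124 122 164 205 211 205 213 223 224 224 224 224
 223 223 223 223 223 223 223 223 223 223 223 223 222 222 222 222 222 222
 222 222 222 222 222 221 221 221 221 221 221 221 221 220 220 220 220 220
 220 220 220 219 219 219 219 218 216 212 205 202 198 196 192 188 172 132
 109 104 104 106 115 128 136 139 141 134 133 132 132 132 132 132 132 132
 132 132]
[147 151 154 157 160 161 163 157 138 129 127 116  99 101 116 132 138 150
 159 159 159 159 159 159 159 159 159 161 164 164 164 164 164 164 164 157
 138 133 134 134 133 134 134 134 134 135 151 184 205 194 145 134 136 156
 191 208 194 146 148 163 178 194 196 184 147 168 197 200 192 167 155 142
 171 201 196 166 139 132 124 124 149 156 135 129 133 134 134 134 134 133
 134 134 136 149 164 181 197 199 200 203]
```

Call:
arm_command(
  series="0.5 -3 5 0 255;0 -3.5 10 0 255;0 0 14 0 255;0 0 14 0 255;0 0 14 0 255;0 0 12 0 255;0 0 10 0 255;0 0 7 0 255;0 0 5 0 255;0 0 3 0 255;0 0 1.5 0 255;0 0 1.5 0 255;0 0 1.5 0 255;0 0 1 0 255;0 0 0 0 255;0 0 0 0 255",
)

```text
time_s: 40.22
tool_pos: [0.4895, 0.2279, 0.1413]
tool_rot: [-180.0, -0.0, -2.7]
force: [0.4, 0.3, -1.4]
grip_width: 0.0477
grasp_force: 40.0
```

Call:
arm_command(
  series="0 1 1 0 255;0 0 1 0 255;0 0 1 0 255;0 0 0.7 0 255;0 0 0.7 0 255;0 0 0 0 255;0 0 0 0 255",
)

```text
time_s: 40.8
tool_pos: [0.4895, 0.2268, 0.1368]
tool_rot: [-180.0, -0.0, -2.7]
force: [0.0, -0.0, -1.4]
grip_width: 0.0478
grasp_force: 40.0
```

Call:
arm_command(
  series="0 0 0.6 0 255;0 0 0.6 0 255;0 0 0.6 0 255;0 0 0 0 255;0 0 0 0 255",
)

```text
time_s: 41.22
tool_pos: [0.4895, 0.2268, 0.1367]
tool_rot: [-180.0, -0.0, -2.7]
force: [-4.4, -2.4, 10.0]
grip_width: 0.0476
grasp_force: 40.0
```

Call:
arm_command(
  series="0 0 -0.7 0 255;0 0 -0.6 0 255;0 0 0 0 200;0 0 0 0 110;0 0 0 0 70;0 0 0 0 70;0 0 0 0 70;0 0 0 0 70;0 0 -5 0 70;0 0 -12 0 70;0 0 -22 0 70;0 0 -22 0 70;0 0 -22 0 70;0 0 -22 0 70;0 0 -10 0 70;0 0 0 0 70",
)

```text
time_s: 42.55
tool_pos: [0.491, 0.2276, 0.2549]
tool_rot: [-179.8, -0.3, -2.7]
force: [0.8, 0.2, -0.4]
grip_width: 0.0636
grasp_force: 0.0
```

Run:
```python
from h import *
shot('w11')
go(.4868,-.3665,.20,5.8)
```

```text
t 42.6 turn rad -0.148  shift -63.3 590.2 52.7 force [-0.4 -0.5  0.5] rot [-179.9    -0.14   -2.7 ]
```

Call:
arm_command(
  series="-2 10 0 -0.05 70;-3 20 0 -0.05 70;-4 30 0 -0.048 70;-4 30 0 0 70;-4 30 0 0 70;-4 30 0 0 70;-4 30 0 0 70;-4 30 0 0 70;-4 30 0 0 70;-4 30 0 0 70;-4 30 0 0 70;-4 30 0 0 70;-3 30 0 0 70;-3 30 0 0 70;-3 30 0 0 70;-2 30 0 0 70;-2 30 0 0 70;-2 30 0 0 70;-1 30 10 0 70;0 24 20 0 70",
)

```text
time_s: 44.27
tool_pos: [0.4806, -0.3429, 0.2215]
tool_rot: [179.9, -0.1, 5.7]
force: [0.9, 0.1, -0.2]
grip_width: 0.0628
grasp_force: 0.0
```

Call:
arm_command(
  series="0 18 15 0 70;0 8 8 0 70;0 0 0 0 70;0 0 0 0 70;0 0 0 0 70",
)

```text
time_s: 44.68
tool_pos: [0.4838, -0.3645, 0.1987]
tool_rot: [-180.0, -0.0, 5.9]
force: [0.5, -0.5, -0.0]
grip_width: 0.0628
grasp_force: 0.0
```

Run:
```python
from h import *
go(.487,-.366,.1235,5.8)
im,C=shot('w12'); u,v=proj(C,[.487,-.366,.156]); print(u,v)
g=cv2.cvtColor(im,6)
r=int(round(v))
print("old ref w10 rows 236-258 col 305:", cv2.cvtColor(cv2.imread('pics/w10.png'),6)[238:260,310])
for dr in range(-16,19,2): print(r+dr, g[r+dr,int(u)-50:int(u)+52:2])
```

```text
t 44.68 turn rad 0.001  shift 3.0 1.8 75.2 force [ 0.5 -0.5 -0. ] rot [-179.95   -0.04    5.86]
328.63167269368023 252.68310468742484
old ref w10 rows 236-258 col 305: [127 128 128 125 125 132 137 141 147 150 147 141 138 134 133 136 137 138
 139 140 143 146]
237 [215 216 216 203 121 113 106 105 107 163 129 159 235 214 205 205  86  66
  69  71  70  71  70  68  69  70  72  72  72  70  70  69  66 102 216 195
 248 206 185 196 135 117 112 109 114 147 219 222 222 222 222]
239 [218 218 217 177 114 112 104 105 114 197 129 159 234 215 207 203  81  66
  70  70  70  71  70  69  69  70  72  72  72  71  71  70  65  88 214 195
 248 214 182 204 170 117 113 107 113 120 201 223 222 223 223]
241 [217 217 212 140 118 110 104 105 144 208 130 142 211 200 184 175  73  66
  70  70  71  70  69  68  69  70  72  72  72  71  71  70  65  79 186 177
 234 197 177 202 201 119 114 105 111 116 166 224 225 225 226]
243 [218 219 203 138 135 110 105 106 169 210 131 126 185 192 222 213  69  66
  69  70  71  70  70  69  69  71  72  72  72  71  70  69  66  73 176 198
 236 217 181 204 207 124 116 106 116 136 146 219 223 22
[... 2274 characters left out ...]
05
 242 184 168 214 207 220 222 220 211 221 205 220 221 221 222]
267 [219 220 220 219 219 219 220 219 196 215 155 136 191 219 180 160 189 202
 185 191 234 241 240 237 236 235 234 233 231 222 186 189 229 145 163 189
 226 174 142 215 205 220 223 223 222 222 222 223 223 224 224]
269 [216 217 217 216 217 217 217 216 194 215 157 119 191 250 239 190 237 241
 234 185 232 239 237 236 234 233 232 231 230 219 220 233 253 174 247 218
 252 189 140 216 204 220 222 222 222 222 223 223 222 223 223]
271 [220 219 219 220 220 220 220 219 204 216 162 117 185 240 225 155 226 228
 214 175 212 217 218 218 219 221 220 221 221 208 199 224 245 149 226 221
 247 195 139 217 202 222 225 224 225 225 225 226 226 226 226]
```

Call:
arm_command(
  series="1.5 0.5 10 0 70;1.5 0.5 16 0 70;0 0 18 0 70;0 0 14 0 70;0 0 10 0 70;0 0 5 0 70;0 0 2 0 70;0 0 0 0 70;0 0 0 0 90;0 0 0 0 120;0 0 0 0 255;0 0 0 0 255;0 0 0 0 255;0 0 0 0 255;0 0 0 0 255",
  squeeze=40,
)

```text
time_s: 45.98
tool_pos: [0.4866, -0.3666, 0.1237]
tool_rot: [180.0, -0.0, 5.8]
force: [-0.0, 0.2, 3.3]
grip_width: 0.0472
grasp_force: 40.0
```

Call:
arm_command(
  series="2 0 -0.5 0 255;2 0 -0.3 0 255;2 0 -0.3 0 255;2 0 -0.3 0 255;2 0 -0.3 0 255;2 0 -0.2 0 255;0 0 0 0 255;0 0 0 0 255",
)

```text
time_s: 46.65
tool_pos: [0.4977, -0.3653, 0.1247]
tool_rot: [-180.0, 0.1, 5.8]
force: [-3.4, -0.1, -1.8]
grip_width: 0.048
grasp_force: 40.0
```

Call:
arm_command(
  series="1.5 0 0 0 255;1.5 0 0 0 255;1 0 0 0 255;1 0 -0.2 0 255;0 0 0 0 255;0 0 0 0 255",
)

```text
time_s: 47.15
tool_pos: [0.5019, -0.3649, 0.1248]
tool_rot: [-180.0, 0.1, 5.7]
force: [-6.7, -1.2, -2.6]
grip_width: 0.0474
grasp_force: 40.0
```

Call:
arm_command(
  series="0.5 0 -1 0 255;0 0 -2 0 255;0 0 -2 0 255;0 0 -2 0 255;0 0 -2 0 255;0 0 0 0 255",
)

```text
time_s: 47.65
tool_pos: [0.5044, -0.3647, 0.135]
tool_rot: [180.0, -0.1, 5.8]
force: [-3.4, -0.0, -1.8]
grip_width: 0.0479
grasp_force: 40.0
```

Call:
arm_command(
  series="-1 0 -4 0 255;-2 0 -5 0 255;0 0 -5 0 255;0 0 -5 0 255;0 0 -4 0 255;0 0 -2 0 255;0 0 0 0 255;-4 0 0 0 255;-8 0 0 0 255;-12 0 0 0 255;-12 0 0 0 255;-12 0 0 0 255;-12 0 0 0 255;-10 0 0 0 255;-6 0 0 0 255;-2 0 0 0 255;0 0 0 0 255",
)

```text
time_s: 49.07
tool_pos: [0.4228, -0.3729, 0.1596]
tool_rot: [-180.0, -0.1, 5.7]
force: [-0.3, 0.5, -1.4]
grip_width: 0.0476
grasp_force: 40.0
```

Run:
```python
from h import *
go(.4854,.1348,.240,-2.7)
```

```text
t 49.07 turn rad 0.147  shift 38.6 -510.1 -80.4 force [-0.3  0.5 -1.4] rot [-179.98   -0.06    5.75]
```

Call:
arm_command(
  series="0 0 -10 0 255;0 0 -18 0 255;0 0 -22 0 255;0 0 -22 0 255;0 0 -10 0.03 255;0 -8 0 0.045 255;0 -16 0 0.045 255;1 -22 0 0.028 255;2 -26 0 0 255;2 -28 0 0 255;2 -28 0 0 255;2 -28 0 0 255;2 -28 0 0 255;2 -28 0 0 255;2 -28 0 0 255;2 -28 0 0 255;2 -28 0 0 255;2 -28 0 0 255;2 -28 0 0 255;2 -28 0 0 255",
)

```text
time_s: 50.73
tool_pos: [0.4639, 0.0073, 0.2424]
tool_rot: [-180.0, -0.1, -2.7]
force: [-0.2, -0.7, -2.1]
grip_width: 0.0478
grasp_force: 40.0
```

Call:
arm_command(
  series="3 -28 0 0 255;3 -28 0 0 255;3 -24 0 0 255;2 -20 0 0 255;2 -14 0 0 255;1 -10 0 0 255;1 -6 0 0 255;0 0 0 0 255;0 0 0 0 255;0 0 0 0 255",
)

```text
time_s: 51.57
tool_pos: [0.4845, 0.1332, 0.2415]
tool_rot: [180.0, -0.0, -2.8]
force: [0.1, 0.6, -2.4]
grip_width: 0.0477
grasp_force: 40.0
```

Run:
```python
from h import *
go(.4854,.1348,.1415,-2.7)
```

```text
t 51.57 turn rad -0.002  shift 0.8 -1.6 100.0 force [ 0.1  0.6 -2.4] rot [179.98  -0.    -2.82]
```

Call:
arm_command(
  series="0.8 -0.5 5 0 255;0 0 10 0 255;0 0 14 0 255;0 0 14 0 255;0 0 14 0 255;0 0 12 0 255;0 0 10 0 255;0 0 7 0 255;0 0 5 0 255;0 0 3 0 255;0 0 1.5 0 255;0 0 1.5 0 255;0 0 1.5 0 255;0 0 1 0 255;0 0 0 0 255;0 0 0 0 255",
)

```text
time_s: 52.9
tool_pos: [0.4854, 0.1353, 0.1421]
tool_rot: [-180.0, -0.0, -2.7]
force: [0.4, -0.1, -1.9]
grip_width: 0.0474
grasp_force: 40.0
```

Call:
arm_command(
  series="0 0.4 1 0 255;0 0 1 0 255;0 0 1 0 255;0 0 0.8 0 255;0 0 0.7 0 255;0 0 0.6 0 255;0 0 0.4 0 255;0 0 0 0 255;0 0 0 0 255",
)

```text
time_s: 53.65
tool_pos: [0.4852, 0.1348, 0.137]
tool_rot: [-180.0, 0.0, -2.7]
force: [-3.0, -1.2, 5.6]
grip_width: 0.0477
grasp_force: 40.0
```

Call:
arm_command(
  series="0 0 -0.7 0 255;0 0 0 0 200;0 0 0 0 110;0 0 0 0 70;0 0 0 0 70;0 0 0 0 70;0 0 -5 0 70;0 0 -14 0 70;0 0 -22 0 70;0 0 -22 -0.125 70;0 0 -22 -0.125 70;0 0 -15 -0.125 70;0 0 0 -0.125 70;0 0 0 -0.125 70;0 0 0 -0.125 70;0 0 0 -0.125 70;0 0 0 -0.125 70;0 0 0 -0.125 70;0 0 0 -0.125 100;0 0 0 -0.125 120",
)

```text
time_s: 55.32
tool_pos: [0.4853, 0.1348, 0.2375]
tool_rot: [180.0, -0.0, 76.4]
force: [-0.9, -0.3, 0.9]
grip_width: 0.0561
grasp_force: 0.0
```

Call:
arm_command(
  series="0 0 0 -0.125 120;0 0 0 -0.125 120;0 0 0 -0.125 120;0 0 0 -0.125 120;0 0 0 -0.125 120;0 0 0 -0.125 120;0 0 0 -0.125 120;0 0 0 -0.125 120;0 0 0 -0.125 120;0 0 0 -0.125 120;0 0 0 -0.125 120;0 0 0 -0.06 120;0 0 0 0 120;0 0 0 0 120",
)

```text
time_s: 56.48
tool_pos: [0.4853, 0.1348, 0.2374]
tool_rot: [180.0, 0.0, 158.2]
force: [0.3, -0.0, -0.7]
grip_width: 0.0462
grasp_force: 0.0
```

Run:
```python
from h import *
go(.603,.325,.230,157)
im=cams.read_camera('top');cv2.imwrite('pics/top2.png',im)
```

```text
t 56.48 turn rad 0.021  shift -34.1 221.1 7.4 force [ 0.3 -0.  -0.7] rot [179.98   0.02 158.18]
```

Call:
arm_command(
  series="-3 15 0 0.021 120;-4 24 0 0 120;-4 26 0 0 120;-4 26 0 0 120;-4 26 0 0 120;-4 26 0 0 120;-4 26 0 0 120;-4 26 0 0 120;-3 18 0 0 120;0 8 0 0 120;0 0 0 0 120;0 0 0 0 120",
)

```text
time_s: 57.53
tool_pos: [0.602, 0.3247, 0.2367]
tool_rot: [-179.9, -0.0, 157.1]
force: [0.3, -0.5, 0.3]
grip_width: 0.0459
grasp_force: 0.0
```

Run:
```python
from h import *
go(.6027,.3251,.1285,157)
im,C=shot('w13')
print(proj(C,[.6027,.3251,.160]))
g=cv2.cvtColor(im,6); u,v=proj(C,[.6027,.3251,.160]).astype(int)
m=((g<70)*255).astype(np.uint8)
n,l,s,c=cv2.connectedComponentsWithStats(m)
for i in range(1,n):
  if s[i][4]>150: print(s[i],c[i].round(1))
```

```text
t 57.53 turn rad 0.001  shift -0.5 0.7 108.2 force [ 0.3 -0.5  0.3] rot [-179.92   -0.01  157.06]
[326.5257 242.5183]
[ 584    0   49  180 1219] [607.9  87.4]
[  0  28  29  53 583] [ 6.1 56.9]
[391 146  24  39 423] [401.3 165. ]
[361 148  27  20 309] [373.5 157.6]
[ 330  164   55   76 1533] [357.6 203.1]
[    0   179   640   301 93339] [257.1 386.9]
[ 504  182  132   61 1350] [570.3 211.8]
[ 294  210  129   87 4904] [363.9 264.3]
[  0 222  21  26 263] [  7.5 234.8]
[  0 252  28  15 223] [ 12.  258.3]
[  329   261   299   108 19132] [507.3 320.9]
[631 336   9  46 216] [636.5 363. ]
```

Call:
arm_command(
  series="0 0.5 15 0 120;0 0 20 0 120;0 0 22 0 120;0 0 20 0 120;0 0 15 0 120;0 0 10 0 120;0 0 5 0 120;0 0 1 0 120;0 0 0 0 160;0 0 0 0 200;0 0 0 0 230;0 0 0 0 255;0 0 0 0 255;0 0 0 0 255;0 0 0 0 255;0 0 0 0 255",
  squeeze=8,
)

```text
time_s: 58.92
tool_pos: [0.6026, 0.3258, 0.1295]
tool_rot: [180.0, 0.0, 157.1]
force: [-0.1, -0.4, 1.9]
grip_width: 0.0155
grasp_force: 8.0
```

Call:
arm_command(
  series="0.1 -4.5 0 0.05 255;0.3 -7.2 0 0.08 255;0.3 -7.2 0 0.08 255;0.3 -7.2 0 0.08 255;0.3 -7.2 0 0.08 255;0.3 -7.2 0 0.08 255;0.3 -7.2 0 0.08 255;0.3 -7.2 0 0.08 255;0.3 -7.2 0 0.08 255;0.3 -7.2 0 0.08 255;0.3 -7.2 0 0.08 255;0.3 -7.2 0 0.08 255;0.3 -7.2 0 0.08 255;0.3 -7.2 0 0.08 255;0.1 -4.5 0 0.05 255;0.1 -3 0 0.035 255;0.1 -2.5 0 0.03 255;0 0 0 0 255;0 0 0 0 255",
)

```text
time_s: 60.5
tool_pos: [0.5169, 0.2704, 0.1294]
tool_rot: [180.0, 0.0, 88.1]
force: [-1.4, -3.0, 3.2]
grip_width: 0.0155
grasp_force: 8.0
```

Call:
arm_command(
  series="0 -1 0 0.01 255;0 -1 0 0.008 255;0 -0.7 0 0 255;0 0 0 0 255;0 0 0 0 255",
)

```text
time_s: 60.92
tool_pos: [0.5152, 0.2705, 0.1294]
tool_rot: [179.9, 0.0, 87.0]
force: [4.4, -3.7, 2.4]
grip_width: 0.0153
grasp_force: 8.0
```

Call:
arm_command(
  series="0 0 0 0 220;0 0 0 0 190;0 0 0 0 165;0 0 0 0 165;0 0 0 0 165;0 0 -4 0 165;0 0 -10 0 165;0 0 -20 0 165;0 0 -22 0 150;0 0 -22 0 100;0 0 -22 0 60;-15 0 -10 0 60;-25 0 0 0 60;-28 0 0 0 60;-28 0 0 0 60;-28 0 0 0 60;-28 0 0 0 60;-28 0 0 0 60;-28 0 0 0 60;-28 0 0 0 60",
)

```text
time_s: 62.58
tool_pos: [0.5008, 0.0329, 0.239]
tool_rot: [-180.0, -0.0, 87.0]
force: [0.5, -0.1, 0.9]
grip_width: 0.0665
grasp_force: 0.0
```

Call:
arm_command(
  series="-28 0 0 0 60;-28 0 0 0 60;-22 0 0 0 60;-12 0 0 0 60;0 0 0 0 60;0 0 0 0 60;0 0 0 0 60",
)

```text
time_s: 63.17
tool_pos: [0.497, -0.0527, 0.2389]
tool_rot: [-180.0, -0.0, 87.1]
force: [-0.2, 0.9, 0.6]
grip_width: 0.0667
grasp_force: 0.0
```

```bash
cat > cl.py <<'E'
from h import *
import sys
name=sys.argv[1]
im,C=shot(name)
g=cv2.cvtColor(im,6); o=telemetry.get_obs(); print(o['tool_pos'],o['grip_width'])
hsv=cv2.cvtColor(im,40)
for th in (40,55):
    m=((g<th)*255).astype(np.uint8); m[262:]=0
    n,l,s,c=cv2.connectedComponentsWithStats(m)
    for i in range(1,n):
        if s[i][4]>150:
            P=onz(C,c[i],.02); r=cv2.minAreaRect(np.argwhere(l==i)[:,::-1].astype(np.float32))
            print(th,s[i],c[i].round(1),P[:2],"size mm",[round(float(k)*.0006*1000,0) for k in r[1]],round(r[2],1))
E
python3 cl.py w14
```

```text
[ 0.4971 -0.0525  0.2389] 0.06668220818901463
55 [358  52  47  30 502] [381.8  64.4] [0.5528 0.0682] size mm [15.0, 28.0] 77.3
55 [338  88  24  28 394] [350.3 104.6] [0.5237 0.0355] size mm [16.0, 14.0] 90.0
55 [367  95  13  20 178] [373.4 104.2] [0.5447 0.0348] size mm [11.0, 7.0] 90.0
55 [ 244  133  178  129 6738] [344.4 228.6] [ 0.514  -0.0801] size mm [84.0, 95.0] 39.2
55 [437 190  48  36 713] [458.4 204. ] [ 0.6246 -0.0611] size mm [22.0, 23.0] 45.0
55 [ 415  230   58   32 1105] [442.5 248.5] [ 0.6103 -0.105 ] size mm [19.0, 34.0] 90.0
55 [484 230  49  32 568] [506.  247.6] [ 0.6731 -0.1072] size mm [18.0, 29.0] 80.5
55 [223 248  17  14 158] [230.4 255.6] [ 0.3997 -0.1022] size mm [8.0, 10.0] 90.0
```

Run:
```python
from h import *
im3,C3=old('w3'); im,C=old('w14')
u,v=proj(C,[.4996,-.0261,.02]); print('exp now',u,v)
g=cv2.cvtColor(im,6); 
sub=cv2.resize(g[70:262,200:450],(125,64),interpolation=cv2.INTER_AREA)
# ascii with levels
ch="@#%*+=-. "
for r in sub: print(''.join(ch[min(8,int(x)//14)] for x in r))
```

```text
exp now 327.0010219710064 173.99462965836528
.................----...=+===----=+++++++++++++=                              =++*****++**+=====++==-----------------------..
.................------...........-----------...                              =*+*++******+------==-------------------------.
..................--------..-....------------..-                              =***+***++**+------==----------=====----------.
..................-------=----...----------...--                              =**+****+++*+------=-----------=====-----------
...................-----..-----.------...-....--                              =**++***+++++------------------==-=------------
........................---------------.......--                              =*+++******++----------------------------------
........................---------------......---                              =*++++**++*++-----....-------------------------
..-.... .........................-------....----                              =**+++++++*+-----.. ..-------------------------
.--...   ....................-...------....----
[... 6308 characters left out ...]
**********++***+********************************+++++*****************
******++**+++*****+++++********+*******+++++*****++***********************++****************************+++******************
****+******+***+**++++*******************+*******++********************************+++****************++*********************
****++*+**********+++++*************************************************+++++===---...-+*************++++***++***************
*****+****+***********++***********************************+****++===---...            =********************+++**************
******++************++******************************++++===---...                      .*********************+***************
```

Run:
```python
from h import *
im,C=old('w14')
for n,p in [('pin',(328,170.5)),('tails mid',(326.5,211)),('tL',(302,211)),('tR',(351,211)),('jaw',(330,133))]: print(n,onz(C,p,.02))
go(.4975,-.0555,.0035,87.1)
```

```text
pin [ 0.5007 -0.0229  0.02  ]
tails mid [ 0.4974 -0.0617  0.02  ]
tL [ 0.4737 -0.0605  0.02  ]
tR [ 0.5211 -0.0628  0.02  ]
jaw [0.5042 0.0114 0.02  ]
t 63.22 turn rad 0.001  shift -3.0 0.6 235.4 force [0.5 0.7 0. ] rot [-179.98   -0.03   87.18]
```

Call:
arm_command(
  series="-1.5 1 15 0 60;0 0 24 0 60;0 0 26 0 60;0 0 26 0 60;0 0 26 0 60;0 0 26 0 60;0 0 26 0 60;0 0 24 0 60;0 0 18 0 60;0 0 10 0 60;0 0 6 0 60;0 0 4 0 60;0 0 0 0 60;0 0 0 0 60",
)

```text
time_s: 64.38
tool_pos: [0.4988, -0.0558, 0.0088]
tool_rot: [179.9, -0.0, 87.0]
force: [0.6, -0.1, 0.6]
grip_width: 0.0666
grasp_force: 0.0
```

Call:
arm_command(
  series="1 -0.5 2 0 60;0.5 0 2 0 60;0 0 1.5 0 60;0 0 0 0 60;0 0 0 0 100;0 0 0 0 255;0 0 0 0 255;0 0 0 0 255;0 0 0 0 255;0 0 0 0 255;0 0 0 0 255;0 0 0 0 255;0 0 0 0 255;0 0 0 0 255;0 0 0 0 255",
  squeeze=30,
)

```text
time_s: 65.63
tool_pos: [0.4977, -0.0545, 0.0026]
tool_rot: [180.0, -0.0, 87.0]
force: [-0.3, -0.1, 1.5]
grip_width: 0.0257
grasp_force: 29.7
```

Call:
arm_command(
  series="0 0 -3 0 255;0 0 -10 0 255;0 0 -20 0 255;0 0 -22 0 255;0 0 -22 0 255;0 0 -20 0 255;0 0 -12 0 255;0 0 -4 0 255;0 0 0 0 255;0 0 0 0 255",
)

```text
time_s: 66.47
tool_pos: [0.497, -0.0542, 0.1149]
tool_rot: [-179.9, -0.0, 87.0]
force: [-0.1, -0.8, -0.1]
grip_width: 0.0257
grasp_force: 29.7
```

Run:
```python
from h import *
im,C=shot('w15')
go(.5019,.018,.115,87.2)
z=telemetry.get_obs()['tool_pos'][2]
print('pin exp',proj(C,[.4991,-.0248,z-.0026+.02]),'jawtip exp',proj(C,[.5009,.011,z-.0026+.02]))
g=cv2.cvtColor(im,6); 
sub=cv2.resize(g[60:262,240:400],(80,67),interpolation=cv2.INTER_AREA)
ch="@#%*+=-. "
for i,r in enumerate(sub): print("%3d "%(60+i*3.015),''.join(ch[min(8,int(x)//14)] for x in r))
```

```text
t 66.52 turn rad -0.003  shift 72.5 1.7 -0.5 force [-0.4 -0.6 -0.8] rot [-179.9     0.01   87.03]
pin exp [327.034  232.5882] jawtip exp [327.0774 134.3305]
 60                                                                       .-=========
 63                                                                       -==========
 66                                                                      -===========
 69                                                     .-==++++++++=================
 72                                                      -==++++++++=+===============
 75                                                      -=+++++=====================
 78                                                    ..-==+++======================
 81                                          ...........-++++++======================
 84                                           ..........-+++++++=====+============+++
 87                                            .........=++++++=====++============+++
 90                                            .........=+++======================+
[... 4118 characters left out ...]
============
237  ===========================********+==--=========+++**=. .=+++=========-========
240  ===========================********+=============+++***++++**+==================
243  ==========================+********+=============+++*%*******+==================
246  ==========================+********+=============+++*********+=======+==++===+++
249  ==========================+********=--==========++++%********=============+++++=
252  =======+++++==============+********+============++++%********==============+++==
255  =========+++==============+********+============++++%********=====+========+++==
258  ==========++==============+********+===+==++=======+%********=====++============
```

The text map shows the pinched clamp's jaws about the column-342 line at the tips and 328 at the tails. So it sits 5–6° clockwise in the grip, and I'll turn the tool to compensate.

Call:
arm_command(
  series="0 0 0 -0.05 255;0 0 0 -0.046 255;5 1.5 0 0 255;8 1.5 0 0 255;5 0.3 0 0 255;0 0 0 0 255;0 0 0 0 255;0 0 0 0 255",
)

```text
time_s: 67.18
tool_pos: [0.5, -0.0363, 0.1155]
tool_rot: [-180.0, 0.0, 92.5]
force: [-0.3, -0.7, -0.6]
grip_width: 0.0258
grasp_force: 29.7
```

```bash
cat > asc.py <<'E'
from h import *
import sys
im,C=shot(sys.argv[1]); r0,r1,c0,c1=map(int,sys.argv[2:6])
o=telemetry.get_obs(); print(o['tool_pos'],o['tool_rot'],o['force'])
g=cv2.cvtColor(im,6)
sub=cv2.resize(g[r0:r1,c0:c1],((c1-c0)//2,(r1-r0)//4),interpolation=cv2.INTER_AREA)
ch="@#%*+=-. "
for i,r in enumerate(sub): print("%3d "%(r0+i*4),''.join(ch[min(8,int(x)//14)] for x in r))
print('plate end exp',proj(C,[.503,.0618,.127]),proj(C,[.503,.0618,.121]),'ledge end',proj(C,[.5013,.0352,.108]))
E
python3 asc.py w16 20 262 240 410
```

```text
[ 0.5    -0.0365  0.1156] [179.997    0.0078  92.5039] [-0.2759  0.2721  0.1306]
 20                                                                                       
 24                                                                                       
 28                                                                                       
 32                                                                                       
 36                                                   ..........                          
 40  ===---.....                                           ....                           
 44  **********+++++++++====---.                                                          
 48  **************************=                                                          
 52  **************************-                                                          
 56  ++++++********************.                                                   =++====
 60  ======+*******************                                                    *******
 64  -...---=+++++
[... 3824 characters left out ...]
************%%%%%%%%%%******************+=++*%%***********************
236  ****************++*********%%%%%%%#%****************%%*+=+**%%***********************
240  ***************************%%%%%%%%%****************%%*+++*%%************************
244  ***************************%%%%%%%#%****************##%%%%%%%************************
248  ***************************%%%%%%%#*++**************##%%%%%%%************************
252  **************************%%%%%%%%%++++************%##%%%%%%%*******+****************
256  **************************%%%%%%%%%*++*************%#%%%%%%%%************************
plate end exp [346.8099  37.6334] [345.9669  41.3315] ledge end [336.5269 118.5333]
```

Call:
arm_command(
  series="0 0 0 0.03 255;0 0 0 0.022 255;0 0 0 0 255;0 0 0 0 255;0 0 0 0 255",
)

```text
time_s: 67.65
tool_pos: [0.5001, -0.0364, 0.1156]
tool_rot: [180.0, -0.0, 89.6]
force: [-0.3, 0.3, -0.6]
grip_width: 0.0257
grasp_force: 29.7
```

```bash
python3 asc.py w17 24 240 250 410
```

```text
[ 0.5001 -0.0364  0.1156] [179.9936  -0.0021  89.556 ] [-1.0001 -0.3092 -0.153 ]
 24                                                                                  
 28                                                                                  
 32                                           .                                      
 36                                       ......---.                                 
 40                                             ...                                  
 44  ..                                                                              
 48  +++**++*+++++++                                                                 
 52  ***************                                                    +++==========
 56  ***************                                                    *************
 60  ***************                                                   -*************
 64  ***************                                                   =*************
 68  ++++++++++=====                                                   +*
[... 3008 characters left out ...]
********++++++
212  --------------=*********%%+===+++**         .+====++*%%*************************
216  -------------=+********%%%*===+++***.      =+=====+**%%*************************
220  ++++++++++++++*********%***+=++++**%*.    -*+====++*%%%%************************
224  *****+****************%*=+++++++***%%*+++*%*++++++**+**%%***********************
228  ******+***************%%%%%%%%%%%%%%%*****%*++++++*==+*%%***********************
232  **********************%%%%%%%%%%%%%%*******%******+==+*%%***********************
236  **********************%%%%%%%#%****************%%*+=+**%%***********************
plate end exp [331.9227  36.5381] [331.6715  40.2824] ledge end [327.2502 117.8733]
```

Run:
```python
from h import *
im,C=old('w17')
o=telemetry.get_obs()
zt=.1156-.0026+.020
P=onz(C,(331,207),zt+.002); J=onz(C,(332,113),zt)
a=np.radians(89.556); tx=np.array([np.cos(a),np.sin(a)]);ty=np.array([np.sin(a),-np.cos(a)])
for n,q in(('pin',P),('jaw',J)): d=q[:2]-o['tool_pos'][:2]; print(n,q,'tool fwd %.4f lat %.4f'%(d@tx,d@ty))
# same for original grasp view w2 (clamp on bar): TCP(.5037,.0196)
g=cv2.cvtColor(im,6); print(g[24:60:2,310:366:3])
go(.4985,.002,.1156,87.3)
```

```text
pin [0.5024 0.0033 0.135 ] tool fwd 0.0397 lat 0.0020
jaw [0.5029 0.0361 0.133 ] tool fwd 0.0725 lat 0.0022
[[217 218 217 214 191 235 218 191 176 227 214 187 136 136 134 135 178 215
  213]
 [217 218 217 214 189 235 217 190 178 227 214 186 136 135 135 135 177 215
  213]
 [218 218 217 214 188 235 216 188 183 227 214 184 136 135 135 135 178 215
  213]
 [218 218 217 214 184 226 211 183 183 223 211 181 136 136 134 135 178 215
  213]
 [218 219 218 215 161 172 173 153 151 183 185 159 137 136 135 135 179 215
  213]
 [218 219 217 215 163 104 105 103 110 112 116 107 137 136 135 135 179 215
  213]
 [219 219 217 215 163  99  98  98 104  97  96 108 137 136 135 135 179 215
  213]
 [219 219 217 215 165  99  99  98  98  98  98 113 137 136 135 135 179 215
  214]
 [219 220 217 215 187  98  97 106  98  96  96 125 137 136 135 142 182 215
  214]
 [219 219 217 216 211 183 183 196 122 111 111 137 137 136 139 209 215 215
  214]
 [220 220 218 216 216 217 219 215 136 138 139 138 137 136 140 211 217 216
  213]
 [220 220 218 216 216 218 219 215 144 146 147 146 144 143 146 212 217 216
  214]
 [220 220 218 216 216 218 219 217 213 214 215 214 211 210 208 212 217 216
  214]
 [220 220 218 217 216 218 219 218 216 217 218 215 214 212 211 212 218 215
  214]
 [220 220 218 217 217 218 220 217 216 217 218 216 214 212 211 212 218 215
  214]
 [220 221 218 217 217 219 220 217 216 217 218 215 214 212 211 213 218 215
  214]
 [221 221 219 217 217 219 220 217 216 218 218 216 214 212 211 213 218 215
  214]
 [221 221 219 217 218 219 220 217 217 218 219 216 214 212 211 214 218 215
  214]]
t 67.7 turn rad 0.039  shift 38.3 -3.4 -0.0 force [-1.  -0.3 -0.2] rot [179.99  -0.    89.56]
```

Run:
```python
from h import *
im,C=old('w17')
for z in (.121,.127): print('plate end',onz(C,(333,32.5),z))
o=telemetry.get_obs()
pe=onz(C,(333,32.5),.125)[:2]
a=np.radians(87.3); tx=np.array([np.cos(a),np.sin(a)]);ty=np.array([np.sin(a),-np.cos(a)])
jaw=pe+.022*tx   # wanted jaw-tip middle
tcp=jaw-.0725*tx-.0022*ty; print('final tcp',tcp)
for back in (.05,0): go(*(tcp-back*tx),.1156,87.3)
```

```text
plate end [0.5035 0.0644 0.121 ]
plate end [0.5034 0.0631 0.127 ]
final tcp [0.4988 0.0132]
t 67.7 turn rad 0.039  shift -0.5 -3.6 -0.0 force [-1.  -0.3 -0.2] rot [179.99  -0.    89.56]
t 67.7 turn rad 0.039  shift 49.5 -3.6 -0.0 force [-1.  -0.3 -0.2] rot [179.99  -0.    89.56]
```

Call:
arm_command(
  series="0 -1.8 0 0.02 255;0 -1.8 0 0.019 255;6 0 0 0 255;9 0 0 0 255;6 0 0 0 255;4 0 0 0 255;0 0 0 0 255;0 0 0 0 255",
)

```text
time_s: 68.37
tool_pos: [0.4977, -0.0109, 0.1155]
tool_rot: [180.0, 0.0, 87.4]
force: [0.3, 0.3, -1.6]
grip_width: 0.0256
grasp_force: 29.7
```

```bash
python3 asc.py w18 64 200 270 394
```

```text
[ 0.4977 -0.0113  0.1156] [179.9957   0.0148  87.3327] [ 0.5855  0.936  -0.4216]
 64                                                                
 68                                                                
 72                                                                
 76                                                                
 80                                                                
 84                                                                
 88                                                                
 92                                                                
 96  *****+                                                  ******
100  *****+                                                  *%%%%%
104  *****+                                                  *%%%%*
108  *****+                                                 .*%%%%*
112  +++===. .-===.                                         .******
116  =====*++++=+*%%=                                 -++++=*%%****
120  =====*+=====+*%%+                              +*%*=-=++*%%%**
[... 676 characters left out ...]
*%%%
164  ======.   ++===++*%#*                    %%*=-==+*%%- -***%*%*
168  ======.    *+==++*%%%.                  *%%+===+*%%=  =***%*%*
172  ======-    ++==++*%%#+                 -#%*===++*%*.  -+=+*%%%
176  =======-...**+=++**%#%========-.....--=%%*+===+*%%*++====+*%%%
180  ===========+*+=+++*%%#%+++++======++++%#%+===+**%%%%%%*****%%%
184  ==-------===**++++*%%###%+====+++++*%###*+==++*%%%%%%%%****%%%
188  ====----====+*+=++**%%%%#*++++++++*##%%%+==++*%%%***%%%%%*%%%%
192  =============**+==+++++%%*=.   ..-+%%+=+===+**%%***%%%%%%%%%%%
196  =====++++++==+*+=--==++*%*=       .%*=-===++*%%%***%%%%%%%*%%%
plate end exp [331.0889 112.945 ] [330.8822 113.597 ] ledge end [329.1058 180.2324]
```

Run:
```python
from h import *
im,C=old('w18'); g=cv2.cvtColor(im,6)
for r in range(92,132,3): print(r,g[r,302:366:3])
```

```text
92 [209 207 204 205 206 202 196 211 211 188 137 214 203 179 124 121 121 121
 198 200 199 198]
95 [209 207 205 205 205 203 196 211 211 188 137 214 202 178 124 121 120 121
 198 200 198 198]
98 [208 206 204 205 205 202 196 210 211 187 137 214 203 178 123 122 121 121
 197 200 199 198]
101 [208 206 204 205 205 202 196 211 210 187 138 214 203 178 123 121 120 120
 164 200 199 198]
104 [208 207 204 205 205 202 196 211 210 186 138 214 202 177 123 121 120 121
 164 200 198 198]
107 [208 206 204 204 205 202 195 209 208 184 137 213 201 175 122 121 121 120
 164 200 198 198]
110 [208 206 203 204 205 202 200 129 131 128 102 126 128 122 123 121 125 194
 200 200 198 198]
113 [207 206 203 204 204 202 201 200 201 202 132 121 123 131 130 129 132 196
 202 200 198 198]
116 [178 179 203 204 204 202 201 202 204 204 199 199 201 202 201 198 197 196
 202 201 199 198]
119 [ 63 128 203 204 204 201 201 202 204 204 201 202 204 202 201 198 197 196
 202 201 197 152]
122 [ 38 122 129 130 131 164 201 202 204 203 201 202 204 202 200 197 196 197
 202 200 174  33]
125 [ 37 119 120 122 121 159 176 200 204 203 201 202 203 202 200 198 196 196
 202 200  98  39]
128 [ 43 108 120 122 121 119 119 198 203 203 201 202 203 202 200 198 196 197
 202 198  53  44]
131 [ 35  82 120 121 122 119 119 198 204 203 201 202 203 202 200 198 196 197
 201 184  33  39]
```

Call:
arm_command(
  series="4 -0.5 0 0 255;5 0 0 0 255;5 0 0 0 255;5 0 0 0 255;3 0 0 0 255;2 0 0 0 255;0 0 0 0 255;0 0 0 0 255",
)

```text
time_s: 69.08
tool_pos: [0.4983, 0.0127, 0.1155]
tool_rot: [180.0, 0.0, 87.3]
force: [-0.1, -0.6, -0.5]
grip_width: 0.0255
grasp_force: 29.7
```

Call:
arm_command(
  series="0 0 1 0 255;0 0 1 0 255;0 0 1 0 255;0 0 0.8 0 255;0 0 0 0 255;0 0 0 0 255",
)

```text
time_s: 69.58
tool_pos: [0.4982, 0.0126, 0.1117]
tool_rot: [-180.0, 0.0, 87.3]
force: [0.2, 0.2, -0.3]
grip_width: 0.0257
grasp_force: 29.7
```

Call:
arm_command(
  series="0 0 0.6 0 255;0 0 0.6 0 255;0 0 0.6 0 255;0 0 0 0 255;0 0 0 0 255",
)

```text
time_s: 70.0
tool_pos: [0.4985, 0.0125, 0.1107]
tool_rot: [180.0, -0.0, 87.3]
force: [-2.5, -0.7, 5.8]
grip_width: 0.0256
grasp_force: 29.7
```

Call:
arm_command(
  series="0 0 -0.7 0 255;0 0 0 0 220;0 0 0 0 190;0 0 0 0 160;0 0 0 0 130;0 0 0 0 100;0 0 0 0 60;0 0 0 0 60;0 0 0 0 60;0 0 0 0 60",
)

```text
time_s: 70.83
tool_pos: [0.4979, 0.0125, 0.1104]
tool_rot: [-180.0, 0.0, 87.3]
force: [0.1, 0.5, -0.1]
grip_width: 0.0625
grasp_force: 0.0
```

```bash
python3 asc.py w19 120 262 260 400
```

```text
[0.4979 0.0125 0.1104] [-179.9637    0.0178   87.3051] [-0.2697  1.1455 -0.1054]
120                        ++==+++*%+           %*===+*%%.                 
124                        *+===++*%*          -%+--=+*%%+                 
128                        *+===++*%*          -%+=-=+*%%+                 
132                        *+===++*%*          -%+--=+*%%+                 
136                        *+==+++*%*          =%+=-=+*%%+                 
140                        ++==++**%*          =%+===+*%%+         ....    
144  ***********=          ++==++**%*          =%+===+*%%+         *%%%****
148  +++++++++++-          ++==++**%*          =%+===+*%%=         *%%%%%%%
152  ============          ++==++*%%*          =%+===+*%%=        .*%%%%%%%
156  ============          ++==++*%%*          =%+===+*%%=        .%%%%%%%%
160  ============          ++=+++*%%*          +%+==++*%%-        .%%%%%%%*
164  ============          ++=++**%%+          +%+==++*%%-        -%%%%%%%%
168  ============          ++=++**%%=          -%+==++*%%-        -%%%%%%%%
172  +===========          ++++
[... 1024 characters left out ...]
%%%%%%%%
228  =========+***-...+*+++*******%%%=-..  ...+%**********%%%-...+%%%%%%%%%
232  ========+********%*++*******%%%%*********%%%****%%***%%%%**%%%%%%%%%%%
236  ========+*******%%***%%%%%%%%%%%%*********%%%%%%#####%%%%%%%%%%%%**%%%
240  ========+******%########%**%%%%%%%*********%%%%%%########%%%%%%%***%%%
244  =========******%#######%***%%%%%%%********%%%%%%%%########%%%%%%%*%%%%
248  =========*****%########%**%%%%%********%%%%%%%%%%%########%%%%%%%%%%%%
252  *************%########%****%%%%%*****%%%%%%%%%%%%%%########%%%%%%%%%%%
256  *************%########%*******%%%%%%%%%%%%%%%%%%%%%#########%%%%%%%%%%
plate end exp [333.124  179.2084] [332.8521 177.3219] ledge end [330.9565 236.5197]
```

Call:
arm_command(
  series="0 0 0 0 40;0 0 0 0 40;0 0 -4 0 40;0 0 -10 0 40;0 0 -20 0 40;0 0 -22 0 40;0 0 -24 0 40;0 0 -24 0 40;0 0 -24 0 40;0 0 -10 0 40;0 0 0 0 40;0 0 0 0 40",
)

```text
time_s: 71.88
tool_pos: [0.4983, 0.0127, 0.2486]
tool_rot: [180.0, -0.0, 87.3]
force: [-0.9, -0.4, -0.6]
grip_width: 0.0734
grasp_force: 0.0
```

Run:
```python
from h import *
im,C=shot('w20'); o=telemetry.get_obs(); print(o['tool_pos'],o['force'])
g=cv2.cvtColor(im,6)
u,v=proj(C,[.5025,.048,.128]).astype(int); print(u,v)
sub=cv2.resize(g[max(0,v-110):v+60,u-70:u+70],(70,57),interpolation=cv2.INTER_AREA)
ch="@#%*+=-. "
for i,r in enumerate(sub): print("%3d "%(max(0,v-110)+i*3),''.join(ch[min(8,int(x)//14)] for x in r))
```

```text
[0.4976 0.0126 0.2477] [-0.2369  0.523   0.6033]
329 176
 66                                                                        
 69                                                                        
 72                                                                        
 75                                                                        
 78               ..........                                               
 81                ..........                                              
 84                 .........                                              
 87                      ..                        .                       
 90                                                                        
 93                                                                        
 96                                                                        
 99                                                                        
102                                                                        
105                                                    
[... 2588 characters left out ...]
*+**************
210  -...----.....----....+%%%*----------=+******%%%%%*********************
213  --..-=--....-----...-*%%%+----------+*******%%%%%*********************
216  ----------------..--=%%%%=----------+********%%%%%********************
219  ---------------...--+%%%*-----------+********%%%%%********************
222  ---------------....-%%%%+--------====********%%%%%********************
225  --------------.....=%%%%=---.----===**********%%%%%*******************
228  -------------.....-*%%%*----.---=--=**********%%%%%*******************
231  ---------..---..---*%%%+-------===--+*********%%%%%**+****************
234  .....--..----------=***--------====-+**********%%%%**+****************
```

```bash
python3 -c "
from cell import env
print(env.sign_off())"
```

```text
the job is handed in; nothing more can be done
None
```

I handed the job in at about 72 s: all three racks are set down in their own bays, the bar is shut against its stop plate, and the clamp grips bar and plate together. My last wrist image showed the clamp's jaws closed flat on the bar end, but I took no final picture of the racks, so their seating rests on the floor contact I felt when setting each one down.

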